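Empty the used-vial beaker into the drop-flap bin

ROBOT

A 6-joint arm with a two-finger parallel gripper is mounted at the origin on the work surface. World frame = base frame: x ahead of the robot, y to its left, z up, the work surface at z = 0. Lengths are in m, angles in rad, forces in N, time in s.
With the tool pointing down it reaches from about 0.35 to 0.875 m from the base axis. Payload 4.2 kg.
Tool frame: the origin (TCP) lies midway between the tips of the shut fingers; the grasp point (between the pads) lies arm.grip_point_offset behind it (arm.grip_point_offset is the distance from the TCP to the grasp point, in m); z points along the fingers, y is the line along which they close (so a half turn about z gives the same grasp; the last joint's range is limited). The gripper opens to 87 mm and grips with 3 to 60 N. Pads are 19 mm wide; open, the fingers measure 117 mm over their backs; the gripper's body (75 mm by 190 mm) begins 51 mm behind the grasp point.
Start: joints at [1.509, 0.385, 0.008, 0, -1.194, -0.259], TCP at [0.197, 0.593, 0.223] pointing down, gripper open.
Joint ranges: [-3.14, 3.14], [-1.21, 2.06], [-1.07, 1.41], [-3.16, 2.05], [-2.99, -0.16], [-3.1, 3.1]. Speed limits (rad/s): [2.79, 2.79, 3.14, 3.14, 3.14, 3.14].

INTERFACE

Orientations are given as a unit quaternion [x, y, z, w].
In Python, from rig import arm gives the robot as it stands.
- The arm moves only by the tool send_rows, never from a script. Its argument "targets" is a list that holds one entry, the list of rows, each a list of 5 numbers: the shift along the tool's x, y, z in m, then the turn about the tool's z in rad, then the finger opening in m, from 0 to 0.087. In form: [[[x, y, z, twist, claw], ...]]. A call has 1 to 8 rows; each row is the pose to reach, as a shift and turn from the pose commanded when the call began, along the tool's axes at that moment; what a row does not reach only later rows make up. A row lasts 1/8 s, in which the tool goes at most 62.5 mm and 10.7 degrees, less where a joint would pass 70% of its speed; a pose out of reach is approached as far as the arm can. A call with a gripper value outside its range is refused whole. The fingers move at their own pace and stop on an object; "newtons" is the grip in N (left out, the last holds). Time passes only in rows, so rows that repeat a pose let the fingers close. It gives the time, the measured TCP pose, the force, the opening and the grip force at its end, in the units of the state.
- arm.read_state(): the state, without advancing time (a new reading comes with each control period).
- arm.get_image(name): name is "scene" or "top" or "wrist"; returns (picture, depth): 384x512x3 uint8, blue, green, red; 384x512 float32, m along the optical axis (not along the pixel's ray), 0 where there is no reading.
- arm.get_calibration(name): a dict with "fx", "fy", "cx", "cy" (pixels), "rvec" (rotation vector, rad) and "tvec" (3), from world to camera coordinates, as OpenCV has them. Camera axes: x right, y down, z forward; pixel columns grow to the right and rows downward; lengths in m; the calibration is good to about 2 mm. A picture is of the moment at which its call begins: read the wrist's pose just before it. get_calibration takes no time and is no camera call; for the wrist camera it gives the pose at the moment of the call.
- arm.close_job(): hands the job in; it is judged then, once.
Trained networks look in the newest picture that a camera, given by its name, has taken for a name from the list of things; names that differ only in an ending like _2 or _b are one class to them, and where a whole thing is asked for, a point or a joint stands for the part that bears it (a point fixed in the world has none). Each returns a list of dicts, best first, with "p" (0 to 1); they miss things now and then, are a little off and sometimes report something else, mostly with a low value. They report only what shows in the picture. A call takes as long as a camera call.
- arm.search_frame(camera, thing): "position" ([x, y, z] in m, in world coordinates, good to about 4 mm: the middle of the surface that is visible of it).
- arm.landmark_of(camera, thing): "position" ([x, y, z] in m, in world coordinates, good to about 4 mm: a listed point, or the origin of a listed thing).
The state is a dict: "t": time; "joint_pos": joint angles; "dq": joint speeds; "effort": joint torques, N m; "tool_pos": TCP position; "ee_rot": TCP orientation; "contact_force": force on the tool from outside, world axes, zero at the start; "ft_torque": the same for the moment, N m; "gripper_width": finger opening in m; "finger_force": force on a finger pad.
Only numpy, scipy, OpenCV 4.12 (cv2) and the standard library are available. Lean on these libraries where they do the work, as an engineer would, in place of code of your own. Each camera call takes 0.05 s, during which the arm holds its last target. There are 200 camera calls.

TASK

Tip the four used vials out of the glass beaker into the yellow hopper of the vial bin, then set the empty beaker down gently, upright, on the free part of the blue drying mat and let go of it. Then pull the bin's red-gripped lever towards the robot as far as it goes so that the vials drop into the tub, and ease it back to rest, never letting it snap back. Spill no vial and leave the other things on the bench where they are.

Things in the scene. Friction and masses are not known exactly. Their poses are not given: they have to be found in the camera images.
- beaker: Glass beaker with a blue rim line that holds the used vials; loose. 90 mm high, outer diameter 52 mm at the foot, 58 mm at 60 mm height, 62 mm at the rim; wall 3 mm, inner floor 5 mm up; about 0.14 kg empty. Origin: centre of its underside; z: up through the mouth; its yaw means nothing. It may slip some mm in the grip. Put it down with far less than 35 N.
- beaker_mid (a point): Point on the beaker's axis 45 mm above its underside. For tipping, grip it here or up to 15 mm higher with the tool tilted 30 to 45 degrees, so that the gripper's body is beside the mouth, not over it, and tip it so that the vials leave over the side of the rim away from where the gripper's body was.
- vial1: Used amber glass vial 1 of 4 with a blue screw cap, 15 mm in diameter, 46 mm long, 12 g; at the start it stands in the beaker. Origin: centre of its foot; z: towards the cap. It slides on glass steeper than about 25 degrees: tip the beaker 25 to 40 degrees past level to empty it.
- vial2: Used amber glass vial 2 of 4 with a blue screw cap, 15 mm in diameter, 46 mm long, 12 g; at the start it stands in the beaker. Origin: centre of its foot; z: towards the cap. It slides on glass steeper than about 25 degrees: tip the beaker 25 to 40 degrees past level to empty it.
- vial3: Used amber glass vial 3 of 4 with a blue screw cap, 15 mm in diameter, 46 mm long, 12 g; at the start it stands in the beaker. Origin: centre of its foot; z: towards the cap. It slides on glass steeper than about 25 degrees: tip the beaker 25 to 40 degrees past level to empty it.
- vial4: Used amber glass vial 4 of 4 with a blue screw cap, 15 mm in diameter, 46 mm long, 12 g; at the start it stands in the beaker. Origin: centre of its foot; z: towards the cap. It slides on glass steeper than about 25 degrees: tip the beaker 25 to 40 degrees past level to empty it.
- vial1_mid (a point): Centre of vial 1, 23 mm above its foot.
- vial2_mid (a point): Centre of vial 2, 23 mm above its foot.
- vial3_mid (a point): Centre of vial 3, 23 mm above its foot.
- vial4_mid (a point): Centre of vial 4, 23 mm above its foot.
- bin: Vial waste bin, fixed: clear tub 210 (x) by 190 mm (y), yellow lid with its top 143 mm above the bench. The lid's central hole, 110 (x) by 136 mm (y), is closed by a level grey trap flap; round it a yellow hopper flares to a mouth about 150 by 180 mm at 192 mm height. Origin: centre of the underside; -x: the side facing the robot; z up. The lever stands on the +y side.
- hopper (a point): Centre of the top face of the closed trap flap, on the hopper's vertical axis, 137 mm above the bench; axes as the bin's.
- lever (a joint): Turn of lever, shaft and trap flap (one piece), rad: 0 at rest (flap level, lever leaning 25 degrees from vertical to the bin's +x), 1.20 at the stop when pulled fully over (flap hanging, lever leaning 44 degrees to -x). A spring returns it: about 4.4 N at the grip to start, 11 N at full stroke. Let go, it snaps back. The vials slide off the flap well before full stroke.
- lever_grip (a point): Middle of the red round grip bar on the lever's end: 16 mm in diameter, 62 mm long, along the bin's y; the steel lever arm, 10 mm thick, joins it 30 mm from this point on the bin's side. It moves on an arc of 110 mm radius in the bin's x-z plane about lever_pivot; 237 mm above the bench at rest, 216 mm at full stroke. Axes turn with the lever.
- lever_pivot (a point): Point on the lever's axis, abreast of the middle of the grip bar; fixed to the bin, 137 mm above the bench, axes as the bin's.
- mat: Blue ribbed drying mat fixed to the bench, 180 mm (x) by 240 mm (y), 5 mm thick. Origin: centre of its underside; z up. A clean beaker stands on its +y half; the -y half is free.
- clean_beaker: An empty clean beaker of the same shape and size, standing loose on the mat. Origin: centre of its underside. Leave it.
- cap_tub: Low round closed tub of vial caps, 68 mm in diameter, 46 mm high, loose. Origin: centre of its underside. Leave it.
- solvent_bottle: Amber solvent bottle, 90 mm in diameter, 190 mm high, loose. Origin: centre of its underside. Leave it.
- wash_bottle: White wash bottle with red cap and bent spout, 68 mm in diameter, 182 mm high, loose. Origin: centre of its underside. Leave it.
- tip_box: Blue pipette-tip box with rows of yellow tips, 85 by 125 mm, 58 mm high, loose. Origin: centre of its underside. Leave it.

How it is judged:
By the outcome, as a careful person would: the job done as asked, in the order asked, and still so for the second after the job is handed in, with the robot touching nothing.
It also fails if it takes over 72 s, if anything falls off the work surface, if the arm or the gripper's body presses on something with over 40 N, if the wrist force passes 120 N, or if a joint passes its speed limit or range.

## Working session

There is one attempt and no reset: what is moved stays moved. The work goes in short steps, Python scripts to look and compute and a tool call to move; the robot and the scene stay as the last step left them, time stands still between calls to the robot, and variables do not carry over. Pictures are saved under pics/ and viewed, at most 13 in all, crops included, and the job is handed in when it is done.

Besides the shell and the picture viewer there is one more tool, called after "Emit:" by a JSON object that holds its "op" and its "data", one argument or row to a line. send_rows: Moves the arm, as the interface text tells. Its arguments: {"type":"object","properties":{"targets":{"type":"array"},"newtons":{"type":"number"}},"required":["targets"]}

```bash
ls; mkdir -p pics; cat > h.py <<'E'
import numpy as np,cv2
from scipy.spatial.transform import Rotation as R
from rig import arm
def cal(n):
    c=arm.get_calibration(n);return c,R.from_rotvec(np.ravel(c['rvec'])).as_matrix(),np.ravel(c['tvec'])
def world(n,d,u,v):
    c,M,t=cal(n);z=d[v,u];return M.T@(np.array([(u-c['cx'])/c['fx']*z,(v-c['cy'])/c['fy']*z,z])-t)
E
python3 - <<'E'
from h import *
s=arm.read_state();print(s);print(R.from_quat(s['ee_rot']).as_matrix().round(3),arm.grip_point_offset)
a,d=arm.get_image('scene');b,e=arm.get_image('top')
cv2.imwrite('pics/s.png',a);cv2.imwrite('pics/t.png',b)
np.savez('d.npz',d=d,e=e)
for cam in('scene','top'):
  for n in['beaker','hopper','lever_grip','lever_pivot','bin','mat','clean_beaker','cap_tub','solvent_bottle','wash_bottle','tip_box']:
    r=arm.landmark_of(cam,n);print(cam,n,[(np.round(x['position'],3).tolist(),round(x['p'],2)) for x in r[:2]])
E
```

```text
pics
{'t': 0.0, 'joint_pos': array([ 1.50859731e+00,  3.85570775e-01,  6.60392519e-03, -5.13515164e-04,
       -1.19401454e+00, -2.58603021e-01]), 'dq': array([-0.00065849,  0.0017568 ,  0.00025251,  0.00214549, -0.00049471,
       -0.00057595]), 'effort': array([-1.83362658e-04, -3.90673220e+01,  1.87403280e+01,  4.21989262e+00,
        1.08936671e-02, -1.92749039e-04]), 'tool_pos': array([0.19686556, 0.59253319, 0.22144031]), 'ee_rot': array([ 9.87147563e-01, -1.59807506e-01, -1.30377631e-04,  1.11066300e-03]), 'contact_force': array([-0.37786238, -0.21247437, -1.01801926]), 'ft_torque': array([-0.00207018,  0.00150455,  0.00516054]), 'finger_force': 0.0, 'gripper_width': 0.0870131796347927}
[[ 0.949 -0.316 -0.001]
 [-0.316 -0.949 -0.002]
 [ 0.     0.002 -1.   ]] 0.0187
scene beaker [([0.477, 0.134, -0.0], 0.97), ([0.365, 0.494, 0.0], 0.53)]
scene hopper [([0.458, -0.239, 0.14], 0.95), ([0.383, -0.438, 0.004], 0.31)]
scene lever_grip [([0.566, -0.102, 0.24], 0.63)]
scene lever_pivot [([0.515, -0.093, 0.139], 0.79)]
scene bin [([0.461, -0.243, 0.003], 0.69), ([0.514, -0.097, 0.138],
[... 220 characters left out ...]
[0.366, 0.491, -0.002], 0.69)]
scene tip_box [([0.385, -0.44, -0.001], 0.74), ([0.646, 0.083, -0.003], 0.18)]
top beaker [([0.474, 0.13, 0.004], 0.67)]
top hopper [([0.461, -0.245, 0.134], 0.91)]
top lever_grip [([0.564, -0.099, 0.233], 0.65)]
top lever_pivot [([0.515, -0.097, 0.136], 0.87), ([0.481, 0.132, 0.043], 0.17)]
top bin [([0.456, -0.24, -0.003], 0.67)]
top mat [([0.459, 0.338, -0.002], 0.85)]
top clean_beaker [([0.424, 0.404, 0.005], 0.93)]
top cap_tub [([0.645, 0.077, -0.001], 0.88), ([0.471, 0.123, 0.031], 0.17)]
top solvent_bottle [([0.548, 0.521, -0.0], 0.78), ([0.469, 0.122, 0.03], 0.55)]
top wash_bottle [([0.364, 0.485, -0.0], 0.96)]
top tip_box [([0.382, -0.44, -0.0], 0.69)]
```

View pics/s.png

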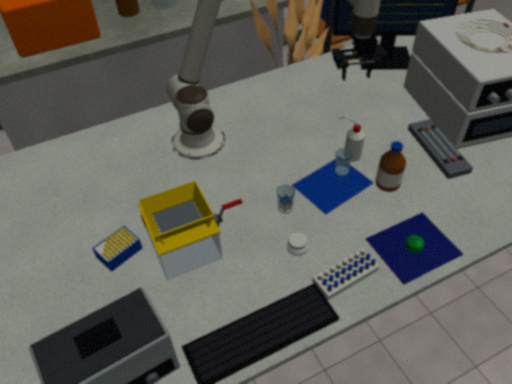

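View pics/t.png

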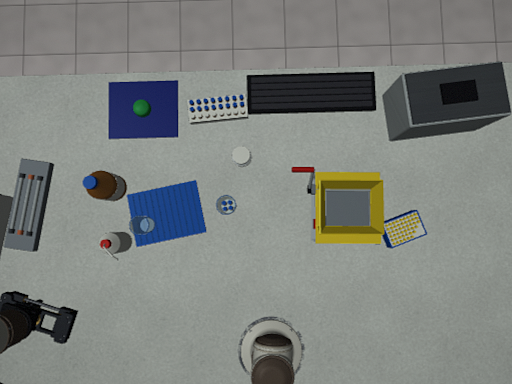

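Top view: beaker with four blue caps at about (227,205), hopper at (348,208), lever grip at (303,170), and the mat's free half towards the beaker. The scene view agrees. The moves only offer shifts and a twist, so I'll check in free air what a pose out of reach does to the tool's tilt.

Emit:
{"op": "send_rows", "data": {
  "targets": [
    [[0,-0.04,-0.04,0,0.087],[0,-0.09,-0.08,0,0.087],[0,-0.14,-0.12,0,0.087],[0,-0.19,-0.16,0,0.087],[0,-0.24,-0.2,0,0.087],[0,-0.29,-0.24,0,0.087],[0,-0.34,-0.28,0,0.087],[0,-0.39,-0.32,0,0.087]]
  ]
}}

```text
t: 2.2
tool_pos: [0.2644, 0.7957, 0.4146]
ee_rot: [0.987, -0.16, 0.005, -0.023]
contact_force: [-0.1, -0.4, 0.7]
gripper_width: 0.087
finger_force: 0.0
```

```bash
python3 - <<'E'
from h import *
s=arm.read_state();print(s['t'],s['joint_pos'].round(3),s['dq'].round(3),s['tool_pos'].round(4),R.from_quat(s['ee_rot']).as_matrix().round(3))
E
```

```text
2.2 [ 1.446  0.897  1.408  0.013 -2.036 -0.19 ] [ 0.001 -0.063  0.     0.01  -0.016 -0.   ] [0.2644 0.7957 0.4146] [[ 0.949 -0.315  0.018]
 [-0.316 -0.948  0.043]
 [ 0.003 -0.046 -0.999]]
```

Emit:
{"op": "send_rows", "data": {
  "targets": [
    [[0,0,0,0,0.087],[0,0,0,0,0.087]]
  ]
}}

```text
t: 2.45
tool_pos: [0.2641, 0.7953, 0.4155]
ee_rot: [0.987, -0.16, 0.005, -0.023]
contact_force: [-0.2, -0.2, 0.3]
gripper_width: 0.0868
finger_force: 0.0
```

Emit:
{"op": "send_rows", "data": {
  "targets": [
    [[0,-0.5,-0.5,0,0.087],[0,-0.5,-0.5,0,0.087],[0,-0.5,-0.5,0,0.087],[0,-0.5,-0.5,0,0.087]]
  ]
}}

```text
t: 2.95
tool_pos: [0.259, 0.7809, 0.4554]
ee_rot: [0.986, -0.16, 0.01, -0.043]
contact_force: [0.5, 0.1, -0.2]
gripper_width: 0.0867
finger_force: 0.0
```

```bash
python3 - <<'E'
from h import *
s=arm.read_state();print(s['t'],s['joint_pos'].round(3),s['dq'].round(3),s['tool_pos'].round(4),R.from_quat(s['ee_rot']).as_matrix().round(3))
E
```

```text
2.95 [ 1.455  0.849  1.408  0.026 -2.044 -0.192] [ 0.011 -0.058 -0.001  0.002 -0.064 -0.006] [0.259  0.7809 0.4554] [[ 0.949 -0.314  0.033]
 [-0.315 -0.945  0.081]
 [ 0.005 -0.088 -0.996]]
```

Emit:
{"op": "send_rows", "data": {
  "targets": [
    [[0,0.06,0.0,0,0.087],[0,0.12,0,0,0.087],[0,0.12,0,0,0.087]]
  ]
}}

```text
t: 3.32
tool_pos: [0.2212, 0.6666, 0.4439]
ee_rot: [0.986, -0.16, 0.01, -0.043]
contact_force: [-0.2, 1.4, 1.6]
gripper_width: 0.0871
finger_force: 0.0
```

```bash
python3 - <<'E'
from h import *
s=arm.read_state();print(s['t'],s['joint_pos'].round(3),s['dq'].round(3),s['tool_pos'].round(4),R.from_quat(s['ee_rot']).as_matrix().round(3))
E
```

```text
3.325 [ 1.492  0.442  0.618  0.027 -1.663 -0.238] [ 0.121 -1.023 -1.845  0.008  0.845 -0.138] [0.2212 0.6666 0.4439] [[ 0.949 -0.314  0.033]
 [-0.316 -0.945  0.081]
 [ 0.006 -0.088 -0.996]]
```

Emit:
{"op": "send_rows", "data": {
  "targets": [
    [[0,0.05,0.03,-0.185,0.087],[0,0.1,0.06,-0.37,0.087],[0,0.15,0.08,-0.555,0.087],[0,0.2,0.1,-0.74,0.087],[0,0.2,0.1,-0.925,0.087],[0,0.2,0.1,-1.11,0.087],[0,0.2,0.1,-1.295,0.087],[0,0.2,0.1,-1.48,0.087]]
  ]
}}

```text
t: 4.32
tool_pos: [0.162, 0.4869, 0.3277]
ee_rot: [0.834, 0.55, 0.036, -0.025]
contact_force: [0.2, 0.2, -0.2]
gripper_width: 0.087
finger_force: 0.0
```

Emit:
{"op": "send_rows", "data": {
  "targets": [
    [[0,0,0,-0.185,0.087],[0,0,0,-0.37,0.087],[0,0,0,-0.555,0.087],[0,0,0,-0.74,0.087],[0,0,0,-0.925,0.087],[0,0,0,-1.11,0.087],[0,0,0,-1.295,0.087],[0,0,0,-1.48,0.087]]
  ]
}}

```text
t: 5.32
tool_pos: [0.162, 0.4869, 0.3276]
ee_rot: [0.245, 0.968, 0.043, 0.006]
contact_force: [0.1, -0.1, -0.2]
gripper_width: 0.0869
finger_force: 0.0
```

```bash
cat >> h.py <<'E'
def st():
    s=arm.read_state();M=R.from_quat(s['ee_rot']).as_matrix()
    print(round(s['t'],2),'q',s['joint_pos'].round(3),'tcp',s['tool_pos'].round(4),'grip',(s['tool_pos']-M[:,2]*arm.grip_point_offset).round(4),'tilt',np.degrees(np.arccos(-M[2,2])).round(1));print(M.round(3));return s,M
E
python3 -c "
from h import *
st()"
```

```text
5.33 q [ 1.587  0.084 -0.146  0.036 -1.26   2.619] tcp [0.162  0.4869 0.3276] grip [0.1614 0.4854 0.3462] tilt 5.0
[[-0.879  0.475  0.033]
 [ 0.476  0.876  0.081]
 [ 0.01   0.087 -0.996]]
```

Emit:
{"op": "send_rows", "data": {
  "targets": [
    [[0,0,0.05,-0.185,0.087],[0,0,0.08,-0.37,0.087],[0,0,0.08,-0.555,0.087],[0,0,0.08,-0.74,0.087],[0,0,0.08,-0.925,0.087],[0,0,0.08,-1.11,0.087]]
  ]
}}

```text
t: 6.08
tool_pos: [0.102, 0.4763, 0.2234]
ee_rot: [-0.191, 0.974, 0.055, 0.107]
contact_force: [0.9, -0.9, -0.8]
gripper_width: 0.0871
finger_force: 0.0
```

```bash
python3 -c "
from h import *
st()"
```

```text
6.08 q [ 1.83   0.058 -0.55   0.287 -0.885  3.096] tcp [0.102  0.4763 0.2234] grip [0.0984 0.4735 0.2415] tilt 13.9
[[-0.904 -0.384  0.188]
 [-0.361  0.921  0.149]
 [-0.23   0.067 -0.971]]
```

Emit:
{"op": "send_rows", "data": {
  "targets": [
    [[0,0,0,-0.5,0.087],[0,0,0,-0.8,0.087],[0,0,0,-1.1,0.087]]
  ]
}}

```text
t: 6.45
tool_pos: [0.0729, 0.464, 0.1855]
ee_rot: [-0.402, 0.893, 0.055, 0.195]
contact_force: [0.5, 1.1, 0.4]
gripper_width: 0.0873
finger_force: 0.0
```

Emit:
{"op": "send_rows", "data": {
  "targets": [
    [[0,0,0,-0.5,0.087],[0,0,0,-0.8,0.087],[0,0,0,-1.1,0.087]]
  ]
}}

```text
t: 6.82
tool_pos: [0.0676, 0.4621, 0.1409]
ee_rot: [-0.609, 0.751, 0.03, 0.254]
contact_force: [0.8, 1.1, 0.7]
gripper_width: 0.0869
finger_force: 0.0
```

```bash
python3 -c "
from h import *
st()"
```

```text
6.83 q [ 1.815  0.062 -1.069  1.262 -0.457  3.096] tcp [0.0676 0.4621 0.1409] grip [0.0612 0.4555 0.1572] tilt 29.6
[[-0.128 -0.93   0.345]
 [-0.9    0.256  0.354]
 [-0.417 -0.265 -0.869]]
```

Emit:
{"op": "send_rows", "data": {
  "targets": [
    [[-0.025,-0.025,-0.04,0,0.087],[-0.05,-0.05,-0.08,0,0.087],[-0.075,-0.075,-0.12,0,0.087],[-0.1,-0.1,-0.16,0,0.087]]
  ]
}}

```text
t: 7.32
tool_pos: [0.0927, 0.4674, 0.1804]
ee_rot: [-0.593, 0.751, 0.051, 0.287]
contact_force: [0.3, 0.7, -1.6]
gripper_width: 0.087
finger_force: 0.0
```

```bash
python3 -c "
from h import *
st()"
```

```text
7.33 q [ 1.746 -0.008 -1.063  1.327 -0.468  3.096] tcp [0.0927 0.4674 0.1804] grip [0.0858 0.4596 0.196 ] tilt 33.9
[[-0.132 -0.919  0.371]
 [-0.861  0.292  0.416]
 [-0.491 -0.264 -0.83 ]]
```

Emit:
{"op": "send_rows", "data": {
  "targets": [
    [[0,0,0,-0.5,0.087],[0,0,0,-0.8,0.087],[0,0,0,-1.1,0.087]]
  ]
}}

```text
t: 7.7
tool_pos: [0.0877, 0.5017, 0.149]
ee_rot: [0.744, -0.589, -0.004, -0.316]
contact_force: [-39.3, 4.9, 4.9]
gripper_width: 0.087
finger_force: 0.0
```

```bash
python3 -c "
from h import *
st()"
```

```text
7.7 q [ 1.43   0.088 -1.068  2.053 -0.34   3.096] tcp [0.0877 0.5017 0.149 ] grip [0.0809 0.4929 0.164 ] tilt 36.8
[[ 0.306 -0.879  0.366]
 [-0.874 -0.107  0.475]
 [-0.379 -0.465 -0.8  ]]
```

```bash
python3 -c "
from h import *
s,M=st();print(s['contact_force'],s['ft_torque'],s['dq'],s['effort'])
a,d=arm.get_image('top');cv2.imwrite('pics/t2.png',a)
a,d=arm.get_image('scene');cv2.imwrite('pics/s2.png',a)
s,M=st();print(s['contact_force'],s['ft_torque'])
"
```

```text
7.7 q [ 1.43   0.088 -1.068  2.053 -0.34   3.096] tcp [0.0877 0.5017 0.149 ] grip [0.0809 0.4929 0.164 ] tilt 36.8
[[ 0.306 -0.879  0.366]
 [-0.874 -0.107  0.475]
 [-0.379 -0.465 -0.8  ]]
[-39.29172994   4.85691218   4.92114638] [1.06518018 3.33985572 3.44973044] [-0.10879856  0.20617328 -0.04742225  0.05154247  0.24777308  0.01838927] [ -6.50212303 -18.3954531   12.7789709    2.49503016  -1.31524678
  -0.23995265]
7.8 q [ 1.432  0.089 -1.069  2.051 -0.341  3.096] tcp [0.0872 0.5014 0.1481] grip [0.0803 0.4926 0.1631] tilt 36.7
[[ 0.306 -0.879  0.365]
 [-0.874 -0.107  0.474]
 [-0.377 -0.464 -0.801]]
[-0.94185432  0.80143073  0.82357509] [-0.9506135   0.80620942  0.04178219]
```

View pics/s2.png

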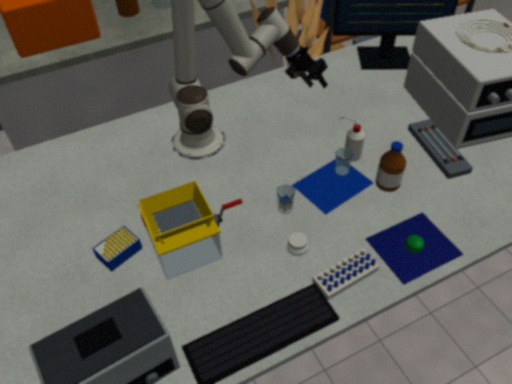

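The picture shows the gripper in free air, near (310,70), so the force reading came from stopping abruptly. A commanded pose keeps the tilt it reaches at the joint limits, which means tilting works. I'll fit a kinematic model so I can plan this.

```bash
cat > kin.py <<'E'
import numpy as np
from scipy.spatial.transform import Rotation as R
from scipy.optimize import least_squares
E=lambda a,t:R.from_euler(a,t).as_matrix()
LO=np.array([-3.14,-1.21,-1.07,-3.16,-2.99,-3.1]);HI=np.array([3.14,2.06,1.41,2.05,-.16,3.1])
P=np.array([0,.4,.4,0,.4,.25])
def fk(q,P=None):
    P=globals()['P'] if P is None else P
    a1,h,L2,a3,d4,T=P
    B=E('z',q[0]);C=B@E('y',q[1]);D=C@E('y',-q[2]);F=D@E('x',-q[3])@E('y',-q[4])
    p=B@[a1,0,h]+C@[0,0,L2]+D@[d4,0,a3]+F@[T,0,0]
    # tool: z along F x-axis; x_tool at q6: 
    M=F@np.array([[0,0,1],[-1,0,0],[0,-1,0]]).astype(float)@E('z',-q[5]+np.pi)
    return p,M
data=[([1.5086,.38557,.0066,-.0005,-1.194,-.2586],[.19687,.59253,.22144]),
([1.446,.897,1.408,.013,-2.036,-.19],[.2644,.7957,.4146]),([1.587,.084,-.146,.036,-1.26,2.619],[.162,.4869,.3276]),
([1.83,.058,-.55,.287,-.885,3.096],[.102,.4763,.2234]),([1.815,.062,-1.069,1.262,-.457,3.096],[.0676,.4621,.1409]),
([1.746,-.008,-1.063,1.327,-.468,3.096],[.0927,.4674,.1804]),([1.432,.089,-1.069,2.051,-.341,3.096],[.0872,.5014,.1481]),([1.455,.849,1.408,.026,-2.044,-.192],[.259,.7809,.4554])]
f=lambda P:np.ravel([fk(q,P)[0]-np.array(p) for q,p in data])
s=least_squares(f,P);P=s.x
if __name__=='__main__':
    print(P.round(4),np.abs(s.fun).max());print(fk(data[-2][0])[1].round(3));print(fk(data[2][0])[1].round(3))
def ik(p,M,q0,w=1.0):
    def g(q):
        a,b=fk(q);return np.r_[a-p,w*(R.from_matrix(M@b.T)).as_rotvec()]
    r=least_squares(g,np.clip(q0,LO+1e-6,HI-1e-6),bounds=(LO,HI));return r.x,r.fun
def sim(q,rows,w=1.0):
    p0,M0=fk(q)
    for r in rows:
        p,M=fk(q);tp=p0+M0@np.array(r[:3]);tM=M0@E('z',r[3])
        d=tp-p;n=np.linalg.norm(d);d*=min(1,.0625/max(n,1e-9))
        v=R.from_matrix(tM@M.T).as_rotvec();n=np.linalg.norm(v);v*=min(1,.187/max(n,1e-9))
        q,_=ik(p+d,R.from_rotvec(v).as_matrix()@M,q,w)
    return q
E
python3 kin.py; python3 - <<'E'
from kin import *
for w in(.2,.5,1.):
    q=sim(np.array(data[2][0]),[[0,0,.05,-.185],[0,0,.08,-.37]]+[[0,0,.08,-.185*k] for k in(3,4,5,6)],w);print(w,q.round(3),fk(q)[0].round(3),'true 1.83 .058 -.55 .287 -.885')
    for i in range(2):q=sim(q,[[0,0,0,-.5],[0,0,0,-.8],[0,0,0,-1.1]],w)
    print(q.round(3),fk(q)[1][:,2].round(2),'true 1.815 .062 -1.069 1.262 -.457')
E
```

```text
[0.0731 0.3188 0.5218 0.0242 0.3652 0.4419] 0.15876346328956786
[[-0.305  0.879  0.366]
 [ 0.874  0.107  0.474]
 [ 0.377  0.464 -0.801]]
[[ 0.879 -0.475  0.033]
 [-0.476 -0.876  0.081]
 [-0.01  -0.087 -0.996]]
0.2 [ 1.789  0.107 -0.405  0.32  -0.974  3.1  ] [0.003 0.519 0.256] true 1.83 .058 -.55 .287 -.885
[ 2.147  0.099 -0.732  0.957 -0.883  3.1  ] [ 0.48  0.43 -0.77] true 1.815 .062 -1.069 1.262 -.457
0.5 [ 1.832  0.111 -0.437  0.297 -0.944  3.1  ] [-0.027  0.508  0.241] true 1.83 .058 -.55 .287 -.885
[ 2.19   0.15  -0.803  0.936 -0.747  3.1  ] [ 0.39  0.4  -0.83] true 1.815 .062 -1.069 1.262 -.457
1.0 [ 1.966  0.109 -0.496  0.212 -0.904  3.1  ] [-0.116  0.467  0.215] true 1.83 .058 -.55 .287 -.885
[ 2.321  0.255 -0.918  0.875 -0.479  3.1  ] [ 0.21  0.29 -0.93] true 1.815 .062 -1.069 1.262 -.457
```

```bash
python3 - <<'E'
s=open('kin.py').read()
s=s.replace("P=np.array([0,.4,.4,0,.4,.25])","P=np.array([0,.4,.4,0,.4,.25,-.1,-.05,0.])").replace("a1,h,L2,a3,d4,T=P","a1,h,L2,a3,d4,T,s1,s2,o=P").replace("D@[d4,0,a3]+F@[T,0,0]","D@[d4,s1,a3]+F@[T,s2,o]").replace("-q[5]+np.pi","-q[5]")
s=s.replace("r=least_squares(g,","r=least_squares(g,",1)
open('kin.py','w').write(s)
E
python3 kin.py; cat > val.py <<'E'
from kin import *
for w in(.1,.3,1.):
    q=sim(np.array(data[2][0]),[[0,0,.05,-.185],[0,0,.08,-.37]]+[[0,0,.08,-.185*k] for k in(3,4,5,6)],w);print(w,q.round(3),fk(q)[0].round(3),'true 1.83 .058 -.55 .287 -.885')
    for i in range(2):q=sim(q,[[0,0,0,-.5],[0,0,0,-.8],[0,0,0,-1.1]],w)
    print(q.round(3),fk(q)[1][:,2].round(2),fk(q)[0].round(3),'true 1.815 .062 -1.069 1.262 -.457')
    q=sim(q,[[-.025*k,-.025*k,-.04*k,0] for k in(1,2,3,4)],w);print(q.round(3),'true 1.746 -.008 -1.063 1.327 -.468')
E
python3 val.py
```

```text
[-8.000e-04  1.608e-01  5.655e-01  4.000e-04  4.216e-01  3.077e-01
 -1.000e-04 -1.597e-01  6.000e-04] 0.0003090413179635265
[[ 0.305 -0.879  0.366]
 [-0.874 -0.107  0.474]
 [-0.377 -0.464 -0.801]]
[[-0.879  0.475  0.033]
 [ 0.476  0.876  0.081]
 [ 0.01   0.087 -0.996]]
0.1 [ 1.715  0.079 -0.495  0.346 -0.904  3.1  ] [0.163 0.493 0.247] true 1.83 .058 -.55 .287 -.885
[ 1.678 -0.015 -0.957  1.297 -0.613  3.1  ] [ 0.51  0.41 -0.75] [0.162 0.493 0.244] true 1.815 .062 -1.069 1.262 -.457
[ 1.808 -0.262 -0.823  1.254 -0.939  3.1  ] true 1.746 -.008 -1.063 1.327 -.468
0.3 [ 1.743  0.075 -0.51   0.333 -0.897  3.1  ] [0.148 0.49  0.24 ] true 1.83 .058 -.55 .287 -.885
[ 1.711  0.005 -0.991  1.291 -0.571  3.1  ] [ 0.47  0.4  -0.79] [0.137 0.487 0.213] true 1.815 .062 -1.069 1.262 -.457
[ 1.828 -0.186 -0.917  1.23  -0.807  3.1  ] true 1.746 -.008 -1.063 1.327 -.468
1.0 [ 2.002 -0.006 -0.583  0.18  -0.936  3.1  ] [0.022 0.434 0.217] true 1.83 .058 -.55 .287 -.885
[ 2.714 -0.106 -1.07   0.501 -0.74   3.1  ] [ 0.19  0.27 -0.94] [-0.104  0.311  0.13 ] true 1.815 .062 -1.069 1.262 -.457
[ 3.014 -0.479 -0.847  0.316 -1.38   3.1  ] true 1.746 -.008 -1.063 1.327 -.468
```

```bash
cat > srch.py <<'E'
from kin import *
import sys,time
def tilt(q):
    t=fk(q)[1][:,2];return np.degrees(np.arccos(-t[2])),np.degrees(np.arctan2(t[1],t[0]))
if __name__=='__main__':
    from rig import arm
    q0=arm.read_state()['joint_pos'];p0,M0=fk(q0);rng=np.random.default_rng(int(sys.argv[1]));out=[];T=time.time()
    while time.time()-T<110:
        az=rng.uniform(.3,2.6);r=rng.uniform(.35,.8);p=np.array([r*np.cos(az),r*np.sin(az),rng.uniform(.3,.55)])
        q=q0
        for k in range(1,9):q,e=ik(p0+(p-p0)*k/8,M0,q,.5)
        if np.abs(e).max()>.002: continue
        for sg in(-1,1):
            if sg>0 : continue
            sh=rng.uniform(-.06,.06,3)*rng.integers(0,2);qq=q;tr=[]
            for i in range(5):
                qq=sim(qq,[[*sh,-.5],[*sh,-.8],[*sh,-1.1]],.5);tr.append(tilt(qq)[0])
                if fk(qq)[0][2]<.12:break
            out.append((max(tr),p.round(2).tolist(),sh.round(3).tolist(),np.round(tr,0).tolist(),round(tilt(qq)[1]),q.round(2).tolist(),qq.round(2).tolist()))
    out.sort(key=lambda x:-x[0])
    print(len(out));[print(*o) for o in out[:5]]
E
(python3 srch.py 1 & python3 srch.py 2 & python3 srch.py 3; wait)
```

```text
0
0
0
```

```bash
python3 - <<'E'
s=open('srch.py').read()
s=s.replace("        q=q0\n","        q=q0;th=rng.uniform(.3,3.)\n").replace("ik(p0+(p-p0)*k/8,M0,q,.5)","ik(p0+(p-p0)*k/8,M0@E('z',th*k/8),q,.5)")
s=s.replace("sh=rng","qb=q;n=int((3.1-q[5])/.187);sh=rng").replace("qq=q;tr=[]","qq=q if n<2 else sim(q,[[0,0,0,-.187*k] for k in range(1,n)],.5);tr=[]").replace("p.round(2).tolist(),","p.round(2).tolist(),round(th,2),")
open('srch.py','w').write(s)
E
(python3 srch.py 1 & python3 srch.py 2 & python3 srch.py 3; wait)
```

```text
539
94.2423163955855 [0.13, 0.64, 0.54] 2.69 [-0.034, -0.009, -0.053] [43.0, 56.0, 69.0, 82.0, 94.0] 53 [1.83, 0.08, 0.03, 0.54, -1.15, 1.86] [1.92, -0.18, -0.93, 2.05, -1.21, 3.1]
94.23356854770198 [0.04, 0.51, 0.36] 1.1 [-0.058, 0.025, -0.057] [47.0, 61.0, 73.0, 84.0, 94.0] 70 [2.1, -0.12, -0.64, 0.76, -0.93, 2.89] [2.4, 0.3, -1.07, 1.96, -1.57, 3.1]
92.42498648129595 [0.02, 0.61, 0.41] 2.23 [-0.05, -0.032, -0.039] [45.0, 60.0, 71.0, 81.0, 92.0] 55 [2.02, 0.05, -0.36, 0.7, -0.97, 1.91] [2.02, 0.03, -1.05, 2.05, -1.38, 3.1]
91.77978400420031 [-0.13, 0.63, 0.37] 2.51 [-0.012, -0.051, -0.054] [44.0, 57.0, 70.0, 81.0, 92.0] 59 [2.26, 0.19, -0.29, 0.73, -1.06, 1.39] [2.57, 0.24, -1.07, 1.6, -1.6, 3.1]
91.47906729870316 [0.07, 0.78, 0.5] 2.71 [-0.059, 0.017, -0.049] [43.0, 59.0, 73.0, 85.0, 91.0] 58 [1.85, 0.34, 0.26, 0.56, -1.14, 1.81] [1.87, 0.1, -0.51, 2.05, -1.03, 3.1]
570
94.18717234507695 [-0.39, 0.68, 0.4] 1.62 [-0.06, -0.022, -0.051] [44.0, 58.0, 71.0, 84.0, 94.0] 82 [2.5, 0.54, 0.33, 0.65, -1.41, 2.27] [2.48, 0.19, -0.77, 2.05, -1.34, 3.1]
92.79049540772499 [-0.07, 0.5, 0.41] 1.
[... 857 characters left out ...]
7043053129145 [-0.17, 0.59, 0.54] 1.54 [-0.045, -0.03, -0.011] [45.0, 59.0, 72.0, 85.0, 94.0] 62 [2.38, 0.14, 0.06, 0.64, -1.44, 2.52] [2.15, 0.05, -0.94, 2.05, -1.36, 3.1]
93.11266102112577 [0.05, 0.77, 0.49] 1.8 [-0.05, -0.004, -0.056] [45.0, 60.0, 74.0, 85.0, 93.0] 58 [1.89, 0.32, 0.22, 0.58, -1.14, 2.66] [1.97, 0.02, -0.72, 2.05, -1.18, 3.1]
92.0307151652599 [0.08, 0.57, 0.5] 2.8 [-0.041, 0.046, -0.039] [45.0, 59.0, 72.0, 83.0, 92.0] 64 [1.96, -0.04, -0.21, 0.61, -1.13, 1.55] [2.14, 0.19, -0.8, 2.05, -1.32, 3.1]
91.81765542027715 [0.02, 0.49, 0.36] 2.09 [-0.047, -0.019, -0.041] [44.0, 57.0, 70.0, 81.0, 92.0] 61 [2.16, -0.14, -0.66, 0.76, -0.97, 1.84] [2.14, 0.17, -1.07, 2.05, -1.45, 3.1]
```

Emit:
{"op": "send_rows", "data": {
  "targets": [
    [[-0.02,-0.01,-0.03,0.18,0.087],[-0.035,-0.02,-0.06,0.36,0.087],[-0.05,-0.03,-0.09,0.54,0.087],[-0.07,-0.04,-0.12,0.72,0.087],[-0.085,-0.05,-0.15,0.9,0.087],[-0.1,-0.06,-0.18,1.1,0.087],[-0.1,-0.06,-0.18,1.1,0.087]]
  ]
}}

```text
t: 8.68
tool_pos: [0.0394, 0.5112, 0.3632]
ee_rot: [-0.328, 0.889, 0.174, 0.267]
contact_force: [0.2, -0.5, -0.8]
gripper_width: 0.087
finger_force: 0.0
```

```bash
python3 -c "
from h import *
from kin import *
from srch import tilt
s,M=st();q=s['joint_pos']
for sh in([-.058,.025,-.057],[-.03,0,-.05],[0,0,0],[-.05,-.03,-.04]):
  q=s['joint_pos']
  for i in range(3):
    q=sim(q,[[*sh,-.5],[*sh,-.8],[*sh,-1.1]],.5);print(sh,i,np.round(tilt(q),1),q.round(2),fk(q)[0].round(2))
"
```

```text
8.68 q [ 2.08  -0.124 -0.645  0.77  -0.913  2.894] tcp [0.0394 0.5112 0.3632] grip [0.0327 0.5021 0.3781] tilt 37.1
[[-0.643 -0.676  0.361]
 [-0.49   0.725  0.484]
 [-0.589  0.134 -0.797]]
[-0.058, 0.025, -0.057] 0 [47.3 52.8] [ 2.16 -0.14 -0.69  0.99 -0.98  3.1 ] [0.01 0.52 0.41]
[-0.058, 0.025, -0.057] 1 [61. 56.] [ 2.19 -0.12 -0.8   1.35 -0.99  3.1 ] [-0.03  0.54  0.43]
[-0.058, 0.025, -0.057] 2 [73.6 61.6] [ 2.16 -0.06 -0.91  1.74 -1.04  3.1 ] [-0.08  0.55  0.43]
[-0.03, 0, -0.05] 0 [45.6 52.6] [ 2.2  -0.18 -0.75  0.96 -0.99  3.1 ] [0.02 0.49 0.39]
[-0.03, 0, -0.05] 1 [58.1 54.7] [ 2.28 -0.18 -0.91  1.27 -1.04  3.1 ] [-0.02  0.48  0.39]
[-0.03, 0, -0.05] 2 [69.9 58.3] [ 2.29 -0.13 -1.07  1.59 -1.11  3.1 ] [-0.05  0.47  0.37]
[0, 0, 0] 0 [43.3 53.3] [ 2.1  -0.12 -0.82  1.02 -0.84  3.1 ] [0.02 0.51 0.33]
[0, 0, 0] 1 [51.9 57.9] [ 1.85 -0.1  -1.03  1.66 -0.63  3.1 ] [0.02 0.51 0.29]
[0, 0, 0] 2 [58.1 58.3] [ 1.79  0.04 -1.07  2.05 -0.73  3.1 ] [-0.01  0.53  0.25]
[-0.05, -0.03, -0.04] 0 [47.  52.1] [ 2.1  -0.2  -0.8   1.02 -0.92  3.1 ] [0.05 0.49 0.38]
[-0.05, -0.03, -0.04] 1 [61.2 55.8] [ 1.81 -0.24 -0.98  1.64 -0.71  3.1 ] [0.07 0.5  0.39]
[-0.05, -0.03, -0.04] 2 [71.8 58.3] [ 1.72 -0.22 -1.04  2.05 -0.76  3.1 ] [0.04 0.5  0.4 ]
```

Emit:
{"op": "send_rows", "data": {
  "targets": [
    [[-0.06,0.025,-0.055,-0.5,0.087],[-0.06,0.025,-0.055,-0.8,0.087],[-0.06,0.025,-0.055,-1.1,0.087]]
  ]
}}

```text
t: 9.05
tool_pos: [0.0093, 0.519, 0.3885]
ee_rot: [-0.495, 0.775, 0.136, 0.368]
contact_force: [1.0, 0.6, 0.1]
gripper_width: 0.087
finger_force: 0.0
```

Emit:
{"op": "send_rows", "data": {
  "targets": [
    [[-0.06,0.025,-0.055,-0.5,0.087],[-0.06,0.025,-0.055,-0.8,0.087]]
  ]
}}

```text
t: 9.3
tool_pos: [-0.0456, 0.5284, 0.3911]
ee_rot: [-0.572, 0.681, 0.114, 0.442]
contact_force: [0.1, 0.0, -0.5]
gripper_width: 0.0873
finger_force: 0.0
```

```bash
python3 -c "
from h import *
s,M=st()"
```

```text
9.3 q [ 2.258 -0.084 -0.773  1.188 -1.006  3.097] tcp [-0.0456  0.5284  0.3911] grip [-0.0544  0.516   0.402 ] tilt 54.3
[[ 0.046 -0.881  0.471]
 [-0.679  0.318  0.662]
 [-0.733 -0.35  -0.583]]
```

Emit:
{"op": "send_rows", "data": {
  "targets": [
    [[-0.06,0.025,-0.055,-0.5,0.087],[-0.06,0.025,-0.055,-0.8,0.087]]
  ]
}}

```text
t: 9.55
tool_pos: [-0.1042, 0.5344, 0.3778]
ee_rot: [0.636, -0.576, -0.086, -0.506]
contact_force: [-0.2, -0.3, 0.2]
gripper_width: 0.0869
finger_force: 0.0
```

```bash
python3 -c "
from h import *
s,M=st()"
```

```text
9.55 q [ 2.331 -0.014 -0.837  1.379 -1.057  3.097] tcp [-0.1042  0.5344  0.3778] grip [-0.113   0.5205  0.3866] tilt 61.7
[[ 0.321 -0.82   0.474]
 [-0.646  0.176  0.743]
 [-0.693 -0.544 -0.473]]
```

```bash
cat > plan.py <<'E'
from h import *
import kin
from kin import ik,fk,E
G=.0187
def seq(q,pose,wps):
    """wps: (name, grip point, absolute twist from pose M)"""
    p,M=pose;cur=0.;cp=p
    for name,g,tw in wps:
        tgt=np.array(g)+M[:,2]*G
        n=10
        for k in range(1,n+1):
            q,e=ik(cp+(tgt-cp)*k/n,M@E('z',cur+(tw-cur)*k/n),q,.5)
            if np.abs(e).max()>.002:print('  UNREACH',name,k,e.round(3))
        sh=(M@E('z',cur)).T@(tgt-cp)
        F=E('z',q[0])@E('y',q[1])@E('y',-q[2]);W=fk(q)[0]-F@E('x',-q[3])@E('y',-q[4])@kin.P[[5,7,8]]
        print(name,'shift',sh.round(3),'dtw',round(tw-cur,3),'len',np.linalg.norm(sh).round(3),'q',q.round(2),'W',W.round(2));cp=tgt;cur=tw
    return q
E
python3 - <<'E'
from plan import *
s,M=st();t=M[:,2];b=np.array([.4755,.132,.052]);a=.665
h=np.array([.489,-.194])
for sg in(1,):
  seq(s['joint_pos'],(s['tool_pos'],M),[('via',[.15,.35,.35],a),('pre',b-t*.07+[0,0,.06],a),('pre2',b-t*.07,a),('grasp',b,a),('lift',b+[0,0,.2],a),('over',[*h,.252],a),('over2',[*h,.235],a),
  ('pour1',[*h,.235],a+sg*1.57),('pour',[*h,.235],a+sg*3.14),('back',[*h,.252],a),('via',[.45,.1,.25],a),('mat',[.471,.277,.2],a),('place',[.471,.277,.057],a)])
E
```

```text
9.55 q [ 2.331 -0.014 -0.837  1.379 -1.057  3.097] tcp [-0.1042  0.5344  0.3778] grip [-0.113   0.5205  0.3866] tilt 61.7
[[ 0.321 -0.82   0.474]
 [-0.646  0.176  0.743]
 [-0.693 -0.544 -0.473]]
  UNREACH via 5 [-0.002  0.004  0.007  0.004 -0.001  0.002]
  UNREACH via 6 [-0.005  0.01   0.018  0.012 -0.004  0.006]
  UNREACH via 7 [-0.007  0.014  0.029  0.019 -0.007  0.008]
  UNREACH via 8 [-0.007  0.016  0.039  0.025 -0.01   0.009]
  UNREACH via 9 [-0.005  0.017  0.048  0.031 -0.014  0.008]
  UNREACH via 10 [-0.001  0.016  0.056  0.035 -0.019  0.006]
via shift [ 0.22  -0.226  0.015] dtw 0.665 len 0.316 q [ 1.7  -0.52 -1.07  1.34 -0.6   2.99] W [-0.01  0.08  0.43]
  UNREACH pre 1 [-0.005  0.023  0.073  0.042 -0.027  0.012]
  UNREACH pre 2 [-0.031  0.027  0.092  0.047 -0.033  0.031]
  UNREACH pre 3 [ 0.019  0.023  0.086  0.056 -0.035  0.001]
  UNREACH pre 4 [ 0.008  0.005  0.105  0.062 -0.04  -0.001]
  UNREACH pre 5 [-0.013  0.018  0.119  0.069 -0.046  0.017]
  UNREACH pre 6 [-0.034  0.032  0.133  0.077 -0.052  0.035]
  UNREACH pre 7 [-0.056  0.047  0.147  0.084 -0.057  0.053]
  UNREACH
[... 7541 characters left out ...]
  0.175  0.093 -0.024  0.056]
  UNREACH place 2 [-0.17  -0.045  0.185  0.098 -0.026  0.056]
  UNREACH place 3 [-0.171 -0.045  0.195  0.103 -0.029  0.057]
  UNREACH place 4 [-0.172 -0.045  0.205  0.107 -0.032  0.057]
  UNREACH place 5 [-0.173 -0.045  0.216  0.112 -0.035  0.058]
  UNREACH place 6 [-0.174 -0.045  0.226  0.117 -0.038  0.058]
  UNREACH place 7 [-0.175 -0.045  0.236  0.122 -0.04   0.059]
  UNREACH place 8 [-0.176 -0.044  0.247  0.127 -0.043  0.06 ]
  UNREACH place 9 [-0.178 -0.044  0.257  0.132 -0.045  0.061]
  UNREACH place 10 [-0.179 -0.044  0.268  0.137 -0.048  0.062]
place shift [0.126 0.    0.068] dtw 0.0 len 0.143 q [ 2.94 -1.21 -1.07  0.77 -2.06  2.96] W [ 0.11 -0.02  0.42]
```

```bash
cat > feas.py <<'E'
from kin import *
import kin
rng=np.random.default_rng(0)
def frame(az,tau):
    u=np.array([np.cos(az),np.sin(az),0]);t=u*np.sin(tau)+[0,0,-np.cos(tau)]
    y=np.cross([0,0,1.],u);x=np.cross(y,t);return np.c_[x,y,t],u
def solve(p,M,n=14):
    best=None
    for k in range(n):
        q0=rng.uniform(np.maximum(LO,-2),np.minimum(HI,2));q0[0]=np.arctan2(p[1],p[0])+rng.uniform(-1,1)
        try:q,e=ik(p,M,q0,.5)
        except Exception:continue
        if np.abs(e).max()<.002:
            m=np.minimum(q-LO,HI-q).min()
            if best is None or m>best[0]:best=(m,q)
    return best
if __name__=='__main__':
    b=np.array([.4755,.132,.055]);c=np.array([.459,-.242,0])
    for tau in(58,45,30):
      for azd in range(-180,180,20):
        M,u=frame(np.radians(azd),np.radians(tau));o=M[:,2]*.0187
        P=[b,b+[0,0,.15],c+.057*u+[0,0,.24],np.array([.471,.277,.06])]
        r=[]
        for p in P:
            for f in(0,np.pi):
                s=solve(p+o,M@E('z',f));r.append('%.2f'%s[0] if s else '-')
        print(tau,azd,*r)
E
timeout 900 python3 feas.py
```

```text
58 -180 1.17 1.17 0.92 0.92 1.04 1.04 1.09 1.05
58 -160 1.17 1.17 0.94 0.94 0.88 0.88 1.06 1.06
58 -140 1.06 1.06 1.03 1.03 0.69 0.69 1.11 1.11
58 -120 0.88 0.88 0.96 0.96 0.48 0.48 1.14 1.14
58 -100 0.67 0.67 0.75 0.75 0.28 0.28 0.97 0.97
58 -80 0.41 0.41 0.51 0.51 0.12 0.12 0.73 0.73
58 -60 0.15 0.15 0.27 0.27 - - 0.46 0.46
58 -40 - - 0.04 0.04 0.00 0.00 0.20 0.20
58 -20 - - - - - - 0.02 0.02
58 0 - - 0.11 0.11 0.36 - - -
58 20 0.10 0.10 0.04 0.04 0.74 0.14 0.05 0.05
58 40 0.37 0.37 0.43 0.22 0.90 0.27 0.30 0.30
58 60 0.56 0.56 0.65 0.32 1.03 0.39 0.54 0.54
58 80 0.73 0.73 0.80 0.41 1.14 0.53 0.71 0.71
58 100 0.88 0.78 0.96 0.50 1.09 0.69 0.88 0.69
58 120 1.03 0.83 1.10 0.61 0.96 0.89 1.04 0.71
58 140 1.14 0.92 1.12 0.74 0.90 0.90 1.19 0.78
58 160 1.22 1.06 0.99 0.92 0.93 0.93 1.16 0.89
45 -180 1.11 1.11 1.13 1.13 1.00 1.00 1.22 1.05
45 -160 1.06 1.06 1.14 1.14 0.86 0.86 1.22 1.22
45 -140 0.96 0.96 1.07 1.07 0.70 0.70 1.20 1.20
45 -120 0.81 0.81 0.92 0.92 0.53 0.53 1.07 1.07
45 -100 0.62 0.62 0.74 0.74 0.36 0.36 0.90 0.90
45 -80 0.39 0.39 0.54 0.54 0.22 0.22 0.69 0.69
45 -60 0.16 0
[... 605 characters left out ...]
 0.83 0.97 0.97 0.72 0.72 1.04 1.04
30 -120 0.71 0.71 0.86 0.86 0.61 0.61 0.94 0.94
30 -100 0.56 0.56 0.72 0.72 0.49 0.50 0.81 0.81
30 -80 0.38 0.38 0.57 0.57 0.26 0.41 0.65 0.65
30 -60 0.19 0.19 0.42 0.42 0.00 0.35 0.47 0.47
30 -40 0.03 0.03 0.27 0.27 0.22 0.22 0.27 0.27
30 -20 - - 0.15 0.15 0.22 0.22 0.12 0.12
30 0 - - 0.00 0.08 0.40 0.40 - -
30 20 - - 0.03 0.03 0.63 0.61 - -
30 40 0.03 0.03 0.27 0.27 0.85 0.21 - -
30 60 0.33 0.09 0.55 0.53 0.97 0.02 0.15 0.15
30 80 0.56 0.13 0.78 0.11 1.03 0.30 0.42 0.08
30 100 0.75 0.36 0.88 0.12 1.06 0.57 0.65 0.13
30 120 0.85 0.57 0.97 0.38 1.07 0.85 0.84 0.36
30 140 0.91 0.78 1.04 0.63 1.05 1.05 0.99 0.58
30 160 0.95 0.95 1.08 0.87 1.00 1.00 1.06 0.79
```

```bash
cat > chk.py <<'E'
from h import *
from feas import *
s,M=st();t=M[:,2];u=np.r_[t[:2]/np.hypot(*t[:2]),0];a=.665
def allsol(p,Mx,n=40):
    S=[]
    for k in range(n):
        q0=rng.uniform(np.maximum(LO,-2.5),np.minimum(HI,2.5));q,e=ik(p,Mx,q0,.5)
        if np.abs(e).max()<.002 and not any(np.abs(q-z).max()<.05 for z in S):S.append(q)
    return S
c=np.array([.459,-.242,0])
for n,p,f in(('cur',s['tool_pos']-t*.0187,a),('grasp',[.4755,.132,.055],a),('graspB',[.4755,.132,.055],a+np.pi),('pour0',c+.057*u+[0,0,.24],a),('pour1',c+.057*u+[0,0,.24],a+np.pi),('place',[.471,.277,.06],a),('placeB',[.471,.277,.06],a+np.pi)):
    for q in allsol(np.array(p)+t*.0187,M@E('z',f)):
        W=fk(q)[0]-fk(q)[1][:,2]*kin.P[5]
        print(n,q.round(2),'wristbase',W.round(2))
E
python3 chk.py
```

```text
9.55 q [ 2.331 -0.014 -0.837  1.379 -1.057  3.097] tcp [-0.1042  0.5344  0.3778] grip [-0.113   0.5205  0.3866] tilt 61.7
[[ 0.321 -0.82   0.474]
 [-0.646  0.176  0.743]
 [-0.693 -0.544 -0.473]]
cur [ 2.33 -0.01 -0.84  1.38 -1.06  2.43] wristbase [-0.25  0.31  0.52]
grasp [-0.25  0.56 -0.54 -1.6  -0.99  1.03] wristbase [ 0.34 -0.08  0.19]
graspB [-0.25  0.56 -0.54 -1.6  -0.99 -2.11] wristbase [ 0.34 -0.08  0.19]
pour0 [-0.71  0.39 -0.06 -1.06 -1.48  0.46] wristbase [ 0.35 -0.41  0.38]
pour1 [-0.71  0.39 -0.06 -1.06 -1.48 -2.68] wristbase [ 0.35 -0.41  0.38]
place [ 0.03  0.55 -0.59 -1.9  -0.88  1.1 ] wristbase [0.33 0.06 0.2 ]
placeB [ 0.03  0.55 -0.59 -1.9  -0.88 -2.04] wristbase [0.33 0.06 0.2 ]
```

```bash
python3 - <<'E'
s=open('plan.py').read()
s=s.replace("if np.abs(e).max()>.002:print('  UNREACH',name,k,e.round(3))","bad=max(bad,np.abs(e).max())").replace("        n=10\n","        n=12;bad=0\n").replace("print(name,","print(name,'BAD %.3f'%bad if bad>.002 else '',")
open('plan.py','w').write(s)
E
cat > p1.py <<'E'
from plan import *
s,M=st();t=M[:,2];b=np.array([.4755,.132,.055]);a=.665
h=np.array([.489,-.194])
for vias in([[.1,.75,.45],[.4,.65,.45],[.62,.35,.45]],[[.2,.8,.42],[.5,.65,.42],[.65,.3,.4]]):
  seq(s['joint_pos'],(s['tool_pos'],M),[*[('via',v,a*(i+1)/3) for i,v in enumerate(vias)],('pre0',[.5,.13,.3],a),('pre',b-t*.07+[0,0,.08],a),('pre2',b-t*.07,a),('grasp',b,a),('lift',b+[0,0,.2],a),('over',[*h,.252],a),('over2',[*h,.24],a),
  ('pour1',[*h,.24],a+1.57),('pour',[*h,.24],a+3.14),('back',[*h,.252],a),('via',[.45,.1,.25],a),('mat',[.471,.277,.2],a),('place',[.471,.277,.06],a)])
E
python3 p1.py
```

```text
9.55 q [ 2.331 -0.014 -0.837  1.379 -1.057  3.097] tcp [-0.1042  0.5344  0.3778] grip [-0.113   0.5205  0.3866] tilt 61.7
[[ 0.321 -0.82   0.474]
 [-0.646  0.176  0.743]
 [-0.693 -0.544 -0.473]]
via BAD 0.003 shift [-0.124 -0.169  0.241] dtw 0.222 len 0.319 q [ 1.59  0.19 -0.47  1.73 -0.52  3.1 ] W [-0.01  0.44  0.46]
via BAD 0.045 shift [ 0.099 -0.293  0.068] dtw 0.222 len 0.316 q [ 1.07  0.15 -0.43  1.79 -0.16  3.1 ] W [0.21 0.38 0.49]
via BAD 0.182 shift [ 0.139 -0.324 -0.119] dtw 0.222 len 0.372 q [ 0.75  0.02 -0.56  1.67 -0.16  3.1 ] W [0.27 0.25 0.49]
pre0 BAD 0.187 shift [ 0.25  -0.017 -0.149] dtw 0.0 len 0.292 q [ 0.77 -0.41 -1.07  1.61 -0.16  3.1 ] W [0.08 0.07 0.42]
pre BAD 0.192 shift [ 0.151  0.022 -0.002] dtw 0.0 len 0.152 q [ 0.74 -0.3  -1.07  1.64 -0.16  3.1 ] W [0.1  0.09 0.41]
pre2 BAD 0.194 shift [0.07  0.    0.038] dtw 0.0 len 0.08 q [ 0.7  -0.2  -1.07  1.69 -0.16  3.1 ] W [0.12 0.1  0.39]
grasp BAD 0.213 shift [-0.    0.    0.07] dtw 0.0 len 0.07 q [ 0.71 -0.15 -1.07  1.71 -0.16  3.1 ] W [0.13 0.11 0.39]
lift BAD 0.204 shift [-0.176 -0.    -0.095] dtw 0.0 len 0.2 
[... 2210 characters left out ...]
 0.340 shift [0. 0. 0.] dtw 1.57 len 0.0 q [ 0.62 -0.64 -1.07  0.17 -0.16  3.1 ] W [0.04 0.03 0.44]
pour BAD 0.219 shift [0. 0. 0.] dtw 1.57 len 0.0 q [ 0.55 -0.61 -1.04 -0.13 -0.16  1.93] W [0.05 0.03 0.45]
back BAD 0.280 shift [ 0.011  0.    -0.006] dtw -3.14 len 0.012 q [ 2.34 -1.21 -1.07  0.91 -1.83  3.1 ] W [ 0.08 -0.08  0.42]
via BAD 0.264 shift [-0.106  0.191  0.201] dtw 0.0 len 0.297 q [ 2.64 -1.21 -1.07  0.93 -1.88  3.1 ] W [ 0.1  -0.05  0.42]
mat BAD 0.168 shift [-0.032  0.077  0.165] dtw 0.0 len 0.185 q [ 2.89 -1.21 -1.07  0.9  -2.03  3.04] W [ 0.11 -0.03  0.42]
place BAD 0.265 shift [0.123 0.    0.066] dtw 0.0 len 0.14 q [ 2.93 -1.21 -1.07  0.77 -2.06  2.96] W [ 0.11 -0.02  0.42]
```

```bash
cat > p1.py <<'E'
from plan import *
s,M=st();t=M[:,2];b=np.array([.4755,.132,.055]);a=.665
h=np.array([.489,-.194])
for vias in([[.0,.6,.6],[.414,.352,.64],[.55,.15,.45]],[[-.1,.5,.64],[.2,.45,.66],[.45,.25,.6]],[[.0,.6,.6],[.35,.45,.66],[.55,.2,.6]]):
  print()
  seq(s['joint_pos'],(s['tool_pos'],M),[*[('via',v,a*(i+1)/3+[.5,.5,.3][i]) for i,v in enumerate(vias)],('pre0',[.47,.1,.3],a),('pre',b-t*.07+[0,0,.08],a),('pre2',b-t*.07,a),('grasp',b,a),('lift',b+[0,0,.2],a),('over',[*h,.252],a),('over2',[*h,.24],a),
  ('pour1',[*h,.24],a+1.57),('pour',[*h,.24],a+3.14),('back',[*h,.252],a),('via',[.45,.1,.25],a),('mat',[.471,.277,.2],a),('place',[.471,.277,.06],a)])
E
python3 p1.py
```

```text
9.55 q [ 2.331 -0.014 -0.837  1.379 -1.057  3.097] tcp [-0.1042  0.5344  0.3778] grip [-0.113   0.5205  0.3866] tilt 61.7
[[ 0.321 -0.82   0.474]
 [-0.646  0.176  0.743]
 [-0.693 -0.544 -0.473]]

via  shift [-0.163 -0.195  0.012] dtw 0.722 len 0.254 q [ 2.06 -0.07 -0.38  1.18 -0.98  3.03] W [-0.17  0.32  0.6 ]
via BAD 0.079 shift [-0.068 -0.479 -0.007] dtw 0.222 len 0.484 q [ 1.   -0.32 -0.66  1.3  -0.16  3.1 ] W [0.12 0.18 0.56]
via BAD 0.185 shift [ 0.144 -0.273  0.004] dtw 0.022 len 0.309 q [ 0.77 -0.35 -0.86  1.31 -0.16  3.1 ] W [0.13 0.12 0.49]
pre0 BAD 0.186 shift [ 0.177 -0.012 -0.004] dtw -0.3 len 0.177 q [ 0.77 -0.43 -1.07  1.6  -0.16  3.1 ] W [0.07 0.07 0.42]
pre BAD 0.192 shift [0.131 0.013 0.034] dtw 0.0 len 0.136 q [ 0.74 -0.3  -1.07  1.64 -0.16  3.1 ] W [0.1  0.09 0.41]
pre2 BAD 0.194 shift [0.07  0.    0.038] dtw 0.0 len 0.08 q [ 0.7  -0.2  -1.07  1.69 -0.16  3.1 ] W [0.12 0.1  0.39]
grasp BAD 0.213 shift [-0.    0.    0.07] dtw 0.0 len 0.07 q [ 0.71 -0.15 -1.07  1.71 -0.16  3.1 ] W [0.13 0.11 0.39]
lift BAD 0.204 shift [-0.176 -0.    -0.095] dtw 0.0 len 0.2 q [ 0.78 -
[... 4109 characters left out ...]
 0.340 shift [0. 0. 0.] dtw 1.57 len 0.0 q [ 0.62 -0.64 -1.07  0.17 -0.16  3.1 ] W [0.04 0.03 0.44]
pour BAD 0.219 shift [0. 0. 0.] dtw 1.57 len 0.0 q [ 0.55 -0.61 -1.04 -0.13 -0.16  1.93] W [0.05 0.03 0.45]
back BAD 0.280 shift [ 0.011  0.    -0.006] dtw -3.14 len 0.012 q [ 2.34 -1.21 -1.07  0.91 -1.83  3.1 ] W [ 0.08 -0.08  0.42]
via BAD 0.264 shift [-0.106  0.191  0.201] dtw 0.0 len 0.297 q [ 2.64 -1.21 -1.07  0.93 -1.88  3.1 ] W [ 0.1  -0.05  0.42]
mat BAD 0.168 shift [-0.032  0.077  0.165] dtw 0.0 len 0.185 q [ 2.89 -1.21 -1.07  0.9  -2.03  3.04] W [ 0.11 -0.03  0.42]
place BAD 0.265 shift [0.123 0.    0.066] dtw 0.0 len 0.14 q [ 2.93 -1.21 -1.07  0.77 -2.06  2.96] W [ 0.11 -0.02  0.42]
```

```bash
cat > p2.py <<'E'
from plan import *
from kin import LO,HI
from scipy.optimize import least_squares
s,M=st();t=M[:,2]
for q5,q2s in((-.9,[0,-.1,-.2,-.1,.1,.3]),(-1.1,[0,-.1,-.2,-.1,.1,.3])):
  el=-.8;q4=1.38
  for i,q1 in enumerate(np.linspace(2.0,-.25,6)):
    f=lambda v:E('z',q1)@E('y',-v[0])@E('x',-v[1])@E('y',-q5)@[1,0,0]-t
    r=least_squares(f,[el,q4]);el,q4=r.x
    q=np.array([q1,q2s[i],el+q2s[i],q4,q5,0]);print(q.round(2),'res',round(r.cost,4),'grip',(fk(q)[0]-t*.0187).round(3))
E
python3 p2.py|tail -12
```

```text
[ 2.    0.   -0.39  1.24 -0.9   0.  ] res 0.0 grip [-0.002  0.643  0.57 ]
[ 1.55 -0.1   0.13  0.62 -0.9   0.  ] res 0.0 grip [0.273 0.543 0.776]
[ 1.1  -0.2   0.2   0.11 -0.9   0.  ] res 0.0 grip [0.4   0.382 0.76 ]
[ 0.65 -0.1   0.24 -0.4  -0.9   0.  ] res 0.0 grip [0.514 0.316 0.669]
[ 0.2   0.1   0.08 -0.94 -0.9   0.  ] res 0.0 grip [0.621 0.217 0.449]
[-0.25  0.3  -0.74 -1.57 -0.9   0.  ] res 0.0042 grip [0.377 0.136 0.1  ]
[ 2.    0.    0.05  0.98 -1.1   0.  ] res 0.0 grip [0.045 0.628 0.744]
[ 1.55 -0.1   0.37  0.54 -1.1   0.  ] res 0.0 grip [0.28  0.492 0.853]
[ 1.1 -0.2  0.4  0.1 -1.1  0. ] res 0.0 grip [0.381 0.343 0.831]
[ 0.65 -0.1   0.45 -0.35 -1.1   0.  ] res 0.0 grip [0.491 0.295 0.763]
[ 0.2   0.1   0.39 -0.79 -1.1   0.  ] res 0.0 grip [0.642 0.202 0.597]
[-0.25  0.3  -0.15 -1.22 -1.1   0.  ] res 0.0 grip [0.59  0.042 0.246]
```

Vias (0,0.64,0.57) → (0.27,0.54,0.77) → (0.4,0.38,0.76) → (0.51,0.32,0.67) → (0.62,0.22,0.45), with extra twist to keep joint 6 off its limit. Checking that path.

```bash
cat > p1.py <<'E'
from plan import *
import sys
s,M=st();t=M[:,2];b=np.array([.4755,.132,.055]);a=.665
h=np.array([.489,-.194])
V=[([0,.64,.57],.8),([.27,.54,.77],1.2),([.4,.38,.76],1.2),([.51,.32,.67],1.0),([.62,.22,.45],.8)]
q=seq(s['joint_pos'],(s['tool_pos'],M),[('via',*v) for v in V]+[('pre0',[.48,.12,.3],a),('pre',b-t*.07+[0,0,.08],a),('pre2',b-t*.07,a),('grasp',b,a),('lift',b+[0,0,.2],a),('over',[*h,.252],a),('over2',[*h,.24],a),
  ('pour1',[*h,.24],a+1.57),('pour',[*h,.24],a+3.14),('back',[*h,.252],a),('via',[.45,.1,.25],a),('mat',[.471,.277,.2],a),('place',[.471,.277,.06],a)])
E
python3 p1.py
```

```text
9.55 q [ 2.331 -0.014 -0.837  1.379 -1.057  3.097] tcp [-0.1042  0.5344  0.3778] grip [-0.113   0.5205  0.3866] tilt 61.7
[[ 0.321 -0.82   0.474]
 [-0.646  0.176  0.743]
 [-0.693 -0.544 -0.473]]
via  shift [-0.168 -0.171  0.055] dtw 0.8 len 0.246 q [ 2.   -0.01 -0.39  1.24 -0.9   2.89] W [-0.16  0.35  0.57]
via BAD 0.037 shift [-0.241 -0.251 -0.041] dtw 0.4 len 0.351 q [ 1.6  -0.16 -0.14  0.92 -0.77  3.1 ] W [-0.01  0.33  0.73]
via BAD 0.075 shift [-0.066 -0.189 -0.053] dtw 0.0 len 0.206 q [ 1.25 -0.32 -0.41  0.98 -0.45  3.1 ] W [0.08 0.23 0.66]
via BAD 0.126 shift [ 0.001 -0.146  0.05 ] dtw -0.2 len 0.154 q [ 0.9  -0.24 -0.56  1.26 -0.16  3.1 ] W [0.16 0.21 0.58]
via BAD 0.210 shift [ 0.146 -0.206  0.082] dtw -0.2 len 0.266 q [ 0.69 -0.12 -0.68  1.53 -0.16  3.1 ] W [0.22 0.18 0.5 ]
pre0 BAD 0.208 shift [ 0.214  0.036 -0.07 ] dtw -0.135 len 0.228 q [ 0.78 -0.42 -1.07  1.6  -0.16  3.1 ] W [0.07 0.07 0.42]
pre BAD 0.192 shift [0.142 0.01  0.015] dtw 0.0 len 0.143 q [ 0.74 -0.3  -1.07  1.64 -0.16  3.1 ] W [0.1  0.09 0.41]
pre2 BAD 0.194 shift [0.07  0.    0.038] dtw 0.0 len 0.08 q [ 0.7
[... 538 characters left out ...]
 0.340 shift [0. 0. 0.] dtw 1.57 len 0.0 q [ 0.62 -0.64 -1.07  0.17 -0.16  3.1 ] W [0.04 0.03 0.44]
pour BAD 0.219 shift [0. 0. 0.] dtw 1.57 len 0.0 q [ 0.55 -0.61 -1.04 -0.13 -0.16  1.93] W [0.05 0.03 0.45]
back BAD 0.280 shift [ 0.011  0.    -0.006] dtw -3.14 len 0.012 q [ 2.34 -1.21 -1.07  0.91 -1.83  3.1 ] W [ 0.08 -0.08  0.42]
via BAD 0.264 shift [-0.106  0.191  0.201] dtw 0.0 len 0.297 q [ 2.64 -1.21 -1.07  0.93 -1.88  3.1 ] W [ 0.1  -0.05  0.42]
mat BAD 0.168 shift [-0.032  0.077  0.165] dtw 0.0 len 0.185 q [ 2.89 -1.21 -1.07  0.9  -2.03  3.04] W [ 0.11 -0.03  0.42]
place BAD 0.265 shift [0.123 0.    0.066] dtw 0.0 len 0.14 q [ 2.93 -1.21 -1.07  0.77 -2.06  2.96] W [ 0.11 -0.02  0.42]
```

```bash
sed -i 's/^V=.*/V=[([0,.64,.57],1.3),([.27,.54,.77],2.2),([.4,.38,.76],2.2),([.51,.32,.67],1.8),([.62,.22,.45],1.1)]/' p1.py; python3 p1.py | tail -18
```

```text
via  shift [-0.168 -0.171  0.055] dtw 1.3 len 0.246 q [ 2.   -0.01 -0.39  1.24 -0.9   2.39] W [-0.16  0.35  0.57]
via  shift [-0.332 -0.105 -0.041] dtw 0.9 len 0.351 q [ 1.56 -0.11  0.1   0.64 -0.89  2.46] W [0.01 0.35 0.81]
via  shift [-0.194 -0.047 -0.053] dtw 0.0 len 0.206 q [ 1.1  -0.2   0.2   0.11 -0.9   3.07] W [0.12 0.24 0.88]
via BAD 0.083 shift [-0.122 -0.08   0.05 ] dtw -0.4 len 0.154 q [ 1.03 -0.25 -0.29  0.46 -0.43  3.1 ] W [0.15 0.24 0.69]
via BAD 0.187 shift [-0.046 -0.248  0.082] dtw -0.7 len 0.266 q [ 0.74 -0.13 -0.66  1.21 -0.16  3.1 ] W [0.21 0.19 0.51]
pre0 BAD 0.187 shift [ 0.215 -0.029 -0.07 ] dtw -0.435 len 0.228 q [ 0.78 -0.42 -1.07  1.6  -0.16  3.1 ] W [0.07 0.07 0.42]
pre BAD 0.192 shift [0.142 0.01  0.015] dtw 0.0 len 0.143 q [ 0.74 -0.3  -1.07  1.64 -0.16  3.1 ] W [0.1  0.09 0.41]
pre2 BAD 0.194 shift [0.07  0.    0.038] dtw 0.0 len 0.08 q [ 0.7  -0.2  -1.07  1.69 -0.16  3.1 ] W [0.12 0.1  0.39]
grasp BAD 0.213 shift [-0.    0.    0.07] dtw 0.0 len 0.07 q [ 0.71 -0.15 -1.07  1.71 -0.16  3.1 ] W [0.13 0.11 0.39]
lift BAD 0.204 shift [-0.176 -0.    -0.095] dt
[... 322 characters left out ...]
 0.340 shift [0. 0. 0.] dtw 1.57 len 0.0 q [ 0.62 -0.64 -1.07  0.17 -0.16  3.1 ] W [0.04 0.03 0.44]
pour BAD 0.219 shift [0. 0. 0.] dtw 1.57 len 0.0 q [ 0.55 -0.61 -1.04 -0.13 -0.16  1.93] W [0.05 0.03 0.45]
back BAD 0.280 shift [ 0.011  0.    -0.006] dtw -3.14 len 0.012 q [ 2.34 -1.21 -1.07  0.91 -1.83  3.1 ] W [ 0.08 -0.08  0.42]
via BAD 0.264 shift [-0.106  0.191  0.201] dtw 0.0 len 0.297 q [ 2.64 -1.21 -1.07  0.93 -1.88  3.1 ] W [ 0.1  -0.05  0.42]
mat BAD 0.168 shift [-0.032  0.077  0.165] dtw 0.0 len 0.185 q [ 2.89 -1.21 -1.07  0.9  -2.03  3.04] W [ 0.11 -0.03  0.42]
place BAD 0.265 shift [0.123 0.    0.066] dtw 0.0 len 0.14 q [ 2.93 -1.21 -1.07  0.77 -2.06  2.96] W [ 0.11 -0.02  0.42]
```

```bash
sed -i 's/^V=.*/V=[([0,.64,.57],1.3),([.27,.54,.77],2.6),([.4,.38,.76],3.6),([.51,.32,.67],4.6),([.62,.22,.45],5.8)]/;s/a=.665/a=.665+2*np.pi/' p1.py; python3 p1.py | tail -18
```

```text
via  shift [-0.168 -0.171  0.055] dtw 1.3 len 0.246 q [ 2.   -0.01 -0.39  1.24 -0.9   2.39] W [-0.16  0.35  0.57]
via  shift [-0.332 -0.105 -0.041] dtw 1.3 len 0.351 q [ 1.56 -0.11  0.1   0.64 -0.89  2.06] W [0.01 0.35 0.81]
via  shift [-0.197  0.033 -0.053] dtw 1.0 len 0.206 q [ 1.1  -0.2   0.2   0.11 -0.9   1.67] W [0.12 0.24 0.88]
via  shift [-0.099  0.107  0.05 ] dtw 1.0 len 0.154 q [ 0.67 -0.1   0.23 -0.38 -0.89  1.19] W [0.27 0.21 0.86]
via  shift [-0.04   0.249  0.082] dtw 1.2 len 0.266 q [ 0.21  0.1   0.08 -0.94 -0.89  0.74] W [0.47 0.1  0.72]
pre0  shift [ 0.026  0.216 -0.07 ] dtw 1.148 len 0.228 q [-0.11  0.02 -0.35 -1.2  -1.01  0.14] W [ 0.4  -0.04  0.58]
pre  shift [0.142 0.01  0.015] dtw 0.0 len 0.143 q [-0.31  0.24 -0.52 -1.36 -1.06  0.65] W [ 0.42 -0.13  0.42]
pre2  shift [0.07  0.    0.038] dtw 0.0 len 0.08 q [-0.36  0.46 -0.57 -1.46 -1.05  0.95] W [ 0.44 -0.17  0.31]
grasp  shift [-0.    0.    0.07] dtw 0.0 len 0.07 q [-0.25  0.56 -0.54 -1.6  -0.99  1.03] W [ 0.47 -0.12  0.26]
lift  shift [-0.176 -0.    -0.095] dtw 0.0 len 0.2 q [-0.11  0.08 -0.41 -1.28 -0.97  0.28] 
[... 205 characters left out ...]
.06 -1.06 -1.48  0.46] W [ 0.45 -0.39  0.5 ]
pour1  shift [0. 0. 0.] dtw 1.57 len 0.0 q [-0.72  0.39 -0.06 -1.06 -1.48 -1.11] W [ 0.45 -0.39  0.5 ]
pour  shift [0. 0. 0.] dtw 1.57 len 0.0 q [-0.72  0.39 -0.06 -1.06 -1.48 -2.68] W [ 0.45 -0.39  0.5 ]
back  shift [ 0.011  0.    -0.006] dtw -3.14 len 0.012 q [-0.71  0.37 -0.05 -1.06 -1.5   0.44] W [ 0.45 -0.39  0.52]
via  shift [-0.106  0.191  0.201] dtw 0.0 len 0.297 q [-0.2   0.06 -0.45 -1.26 -1.04  0.33] W [ 0.4  -0.08  0.52]
mat  shift [-0.032  0.077  0.165] dtw 0.0 len 0.185 q [ 0.2   0.18 -0.47 -1.55 -0.69  0.43] W [0.43 0.08 0.46]
place  shift [0.123 0.    0.066] dtw 0.0 len 0.14 q [ 0.03  0.55 -0.59 -1.9  -0.88  1.1 ] W [0.47 0.02 0.26]
```

Emit:
{"op": "send_rows", "data": {
  "targets": [
    [[-0.024,-0.024,0.008,0.185,0.087],[-0.048,-0.048,0.016,0.37,0.087],[-0.072,-0.072,0.024,0.555,0.087],[-0.096,-0.096,0.032,0.74,0.087],[-0.12,-0.12,0.04,0.925,0.087],[-0.144,-0.146,0.047,1.11,0.087],[-0.168,-0.171,0.055,1.3,0.087]]
  ]
}}

```text
t: 10.42
tool_pos: [0.0141, 0.6526, 0.5609]
ee_rot: [-0.153, 0.845, 0.374, 0.35]
contact_force: [-0.3, 0.0, -0.5]
gripper_width: 0.0872
finger_force: 0.0
```

Emit:
{"op": "send_rows", "data": {
  "targets": [
    [[-0.047,-0.015,-0.006,0.185,0.087],[-0.095,-0.03,-0.012,0.37,0.087],[-0.142,-0.045,-0.018,0.555,0.087],[-0.19,-0.06,-0.024,0.74,0.087],[-0.237,-0.075,-0.03,0.925,0.087],[-0.285,-0.09,-0.036,1.11,0.087],[-0.332,-0.105,-0.041,1.3,0.087]]
  ]
}}

```text
t: 11.3
tool_pos: [0.2846, 0.5501, 0.7605]
ee_rot: [0.39, 0.766, 0.509, 0.053]
contact_force: [0.5, 0.4, 0.6]
gripper_width: 0.0874
finger_force: 0.0
```

```bash
cat > p3.py <<'E'
from plan import *
import sys
s,M=st();t=M[:,2];a=np.arctan2(M[2,1],-M[2,0]) ;print('a',a)
# twist making tool y horizontal: y' = -sin a x + cos a y
a=np.arctan2(M[2,1],M[2,0]);print('a mod pi',a,'tilt az',np.degrees(np.arctan2(t[1],t[0])))
E
python3 p3.py
```

```text
11.3 q [ 1.544 -0.112  0.11   0.628 -0.892  2.065] tcp [0.2846 0.5501 0.7605] grip [0.2756 0.5363 0.7694] tilt 61.6
[[-0.691  0.543  0.478]
 [ 0.65   0.178  0.738]
 [ 0.316  0.821 -0.476]]
a 1.9378694762903323
a mod pi 1.2037231772994608 tilt az 57.10732778414828
```

Emit:
{"op": "send_rows", "data": {
  "targets": [
    [[-0.033,0.005,-0.009,0.17,0.087],[-0.066,0.011,-0.018,0.34,0.087],[-0.1,0.016,-0.027,0.51,0.087],[-0.132,0.022,-0.035,0.68,0.087],[-0.165,0.027,-0.044,0.84,0.087],[-0.197,0.033,-0.053,1.0,0.087]]
  ]
}}

```text
t: 12.05
tool_pos: [0.4132, 0.3887, 0.7499]
ee_rot: [0.709, 0.485, 0.472, -0.198]
contact_force: [1.1, -0.5, -0.2]
gripper_width: 0.0867
finger_force: 0.0
```

Emit:
{"op": "send_rows", "data": {
  "targets": [
    [[-0.017,0.018,0.008,0.17,0.087],[-0.033,0.036,0.017,0.34,0.087],[-0.05,0.054,0.025,0.51,0.087],[-0.066,0.071,0.033,0.68,0.087],[-0.083,0.09,0.042,0.84,0.087],[-0.099,0.107,0.05,1.0,0.087]]
  ]
}}

```text
t: 12.8
tool_pos: [0.5232, 0.3281, 0.6594]
ee_rot: [0.855, 0.085, 0.319, -0.399]
contact_force: [-0.5, -0.3, -0.2]
gripper_width: 0.0868
finger_force: 0.0
```

Emit:
{"op": "send_rows", "data": {
  "targets": [
    [[-0.006,0.036,0.012,0.175,0.087],[-0.012,0.072,0.024,0.35,0.087],[-0.018,0.108,0.036,0.525,0.087],[-0.024,0.144,0.048,0.7,0.087],[-0.03,0.18,0.06,0.875,0.087],[-0.035,0.215,0.07,1.05,0.087],[-0.04,0.249,0.082,1.2,0.087]]
  ]
}}

```text
t: 13.68
tool_pos: [0.6314, 0.2268, 0.4392]
ee_rot: [0.754, -0.413, 0.037, -0.51]
contact_force: [-0.7, 0.9, 0.2]
gripper_width: 0.0871
finger_force: 0.0
```

```bash
cat > p3.py <<'E'
from plan import *
s,M=st();t=M[:,2]
a=np.arctan2(M[2,1],M[2,0]);print('a mod pi',a,'az',np.degrees(np.arctan2(t[1],t[0])))
a=a%np.pi
b=np.array([.4755,.132,.058])
seq(s['joint_pos'],(s['tool_pos'],M),[('pre0',[.46,.11,.28],a),('pre',b-t*.07+[0,0,.08],a)])
E
python3 p3.py
```

```text
13.68 q [ 0.198  0.101  0.081 -0.934 -0.899  0.728] tcp [0.6314 0.2268 0.4392] grip [0.6225 0.213  0.4482] tilt 61.5
[[ 0.656 -0.585  0.477]
 [-0.66  -0.14   0.738]
 [-0.365 -0.799 -0.478]]
a mod pi -1.9990350243267747 az 57.13115909921247
pre0  shift [ 0.023  0.244 -0.073] dtw 1.143 len 0.256 q [-0.15  0.02 -0.4  -1.22 -1.02  0.21] W [ 0.39 -0.06  0.56]
pre  shift [ 0.112 -0.001  0.021] dtw 0.0 len 0.114 q [-0.31  0.23 -0.52 -1.35 -1.05  0.63] W [ 0.42 -0.13  0.42]
```

Emit:
{"op": "send_rows", "data": {
  "targets": [
    [[0.003,0.035,-0.01,0.165,0.087],[0.006,0.07,-0.02,0.33,0.087],[0.01,0.105,-0.03,0.495,0.087],[0.013,0.14,-0.042,0.66,0.087],[0.016,0.175,-0.052,0.82,0.087],[0.02,0.21,-0.063,0.98,0.087],[0.023,0.244,-0.073,1.143,0.087]]
  ]
}}

```text
t: 14.55
tool_pos: [0.4684, 0.1235, 0.2706]
ee_rot: [-0.411, 0.755, 0.245, 0.449]
contact_force: [-0.7, -0.4, 0.1]
gripper_width: 0.0874
finger_force: 0.0
```

Emit:
{"op": "send_rows", "data": {
  "targets": [
    [[0.05,0,0.01,0,0.087],[0.1,0,0.02,0,0.087],[0.112,0,0.021,0,0.087],[0.112,0,0.021,0,0.087]]
  ]
}}

```text
t: 15.05
tool_pos: [0.4506, 0.0943, 0.1621]
ee_rot: [-0.412, 0.754, 0.245, 0.449]
contact_force: [-0.4, -0.2, -0.4]
gripper_width: 0.0872
finger_force: 0.0
```

```bash
cat > p3.py <<'E'
from plan import *
s,M=st();t=M[:,2]
a=np.arctan2(M[2,1],M[2,0]);a=(a+np.pi/2)%np.pi-np.pi/2;print('a',a)
w,d=arm.get_image('wrist');cv2.imwrite('pics/w1.png',w)
for c in('wrist','top','scene'):
    if c!='wrist':arm.get_image(c)
    for n in('beaker','beaker_mid'):
        print(c,n,[(np.round(x['position'],3).tolist(),round(x['p'],2)) for x in arm.landmark_of(c,n)[:2]])
b=np.array([.4755,.132,.058])
seq(s['joint_pos'],(s['tool_pos'],M),[('pre2',b-t*.07,a),('grasp',b,a)])
E
python3 p3.py
```

```text
15.05 q [-0.304  0.231 -0.522 -1.351 -1.052  0.625] tcp [0.4506 0.0943 0.1621] grip [0.4417 0.0805 0.171 ] tilt 61.5
[[-0.258 -0.841  0.475]
 [-0.401  0.541  0.739]
 [-0.879  0.    -0.477]]
a -0.00020782346439141008
wrist beaker [([0.479, 0.131, -0.0], 0.88)]
wrist beaker_mid [([0.48, 0.132, 0.04], 0.72), ([0.643, 0.079, -0.002], 0.18)]
top beaker [([0.476, 0.125, 0.0], 0.75)]
top beaker_mid [([0.482, 0.135, 0.047], 0.75), ([0.461, -0.245, 0.138], 0.63)]
scene beaker [([0.479, 0.135, 0.0], 0.63)]
scene beaker_mid [([0.479, 0.131, 0.045], 0.98)]
pre2  shift [ 0.07  -0.001  0.038] dtw -0.0 len 0.08 q [-0.36  0.44 -0.57 -1.46 -1.04  0.93] W [ 0.44 -0.16  0.31]
grasp  shift [0.   0.   0.07] dtw 0.0 len 0.07 q [-0.25  0.55 -0.54 -1.6  -0.99  1.02] W [ 0.47 -0.12  0.27]
```

View pics/w1.png

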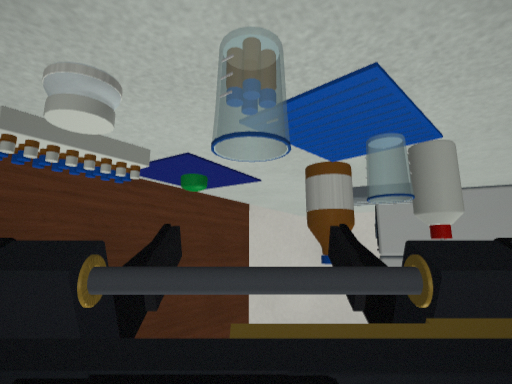

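Emit:
{"op": "send_rows", "data": {
  "targets": [
    [[0.035,-0.001,0.019,0,0.087],[0.07,-0.002,0.038,0,0.087],[0.07,-0.002,0.065,0,0.087],[0.07,-0.002,0.09,0,0.087],[0.07,-0.002,0.108,0,0.087],[0.07,-0.002,0.108,0,0.087]]
  ]
}}

```text
t: 16.25
tool_pos: [0.4874, 0.1459, 0.051]
ee_rot: [-0.413, 0.753, 0.244, 0.45]
contact_force: [0.2, -0.0, 0.7]
gripper_width: 0.0871
finger_force: 0.0
```

Emit:
{"op": "send_rows", "data": {
  "targets": [
    [[0,0,0,0,0.05],[0,0,0,0,0.05],[0,0,0,0,0.05],[0,0,0,0,0.05],[0,0,0,0,0.05],[0,0,0,0,0.05]]
  ],
  "newtons": 25
}}

```text
t: 17.0
tool_pos: [0.4875, 0.1453, 0.0518]
ee_rot: [-0.413, 0.753, 0.244, 0.451]
contact_force: [-1.2, -1.7, 3.0]
gripper_width: 0.0577
finger_force: 24.7
```

```bash
cat > p4.py <<'E'
from plan import *
s,M=st();t=M[:,2];print(s['gripper_width'],s['finger_force'],s['contact_force'])
g=s['tool_pos']-t*G;u=np.r_[t[:2]/np.hypot(*t[:2]),0]
c=np.array([.459,-.242,0]);h=c+.055*u
seq(s['joint_pos'],(s['tool_pos'],M),[('lift',g+[0,0,.21],0),('over',h+[0,0,.265],0),('dn',h+[0,0,.242],0),('p1',h+[0,0,.242],1.57),('p',h+[0,0,.242],3.14)])
E
python3 p4.py
```

```text
17.0 q [-0.247  0.543 -0.535 -1.6   -0.987  1.01 ] tcp [0.4875 0.1453 0.0518] grip [0.4786 0.1314 0.0606] tilt 61.7
[[-0.252 -0.842  0.478]
 [-0.402  0.54   0.739]
 [-0.88  -0.005 -0.474]]
0.057721346428116375 24.671486239385896 [-1.23943047 -1.6624623   3.04746127]
lift  shift [-0.185 -0.001 -0.1  ] dtw 0.0 len 0.21 q [-0.09  0.05 -0.39 -1.26 -0.96  0.23] W [ 0.41 -0.04  0.55]
over  shift [ 0.134 -0.185 -0.234] dtw 0 len 0.327 q [-0.72  0.35 -0.03 -1.06 -1.51  0.42] W [ 0.44 -0.39  0.53]
dn  shift [0.02  0.    0.011] dtw 0 len 0.023 q [-0.72  0.38 -0.06 -1.06 -1.48  0.46] W [ 0.45 -0.39  0.51]
p1  shift [0. 0. 0.] dtw 1.57 len 0.0 q [-0.72  0.38 -0.06 -1.06 -1.48 -1.11] W [ 0.45 -0.39  0.51]
p  shift [0. 0. 0.] dtw 1.57 len 0.0 q [-0.72  0.38 -0.06 -1.06 -1.48 -2.68] W [ 0.45 -0.39  0.51]
```

Emit:
{"op": "send_rows", "data": {
  "targets": [
    [[-0.015,0,-0.008,0,0.05],[-0.045,0,-0.024,0,0.05],[-0.085,0,-0.046,0,0.05],[-0.13,0,-0.07,0,0.05],[-0.175,0,-0.094,0,0.05],[-0.215,0,-0.116,0,0.05],[-0.238,0,-0.128,0,0.05]]
  ]
}}

```text
t: 17.88
tool_pos: [0.4861, 0.1464, 0.3238]
ee_rot: [-0.413, 0.753, 0.243, 0.452]
contact_force: [0.0, 0.2, -2.9]
gripper_width: 0.0575
finger_force: 24.9
```

Emit:
{"op": "send_rows", "data": {
  "targets": [
    [[0.008,-0.011,-0.015,0,0.05],[0.024,-0.034,-0.044,0,0.05],[0.046,-0.066,-0.085,0,0.05],[0.068,-0.098,-0.125,0,0.05],[0.09,-0.13,-0.166,0,0.05],[0.11,-0.159,-0.203,0,0.05],[0.122,-0.176,-0.225,0,0.05],[0.129,-0.185,-0.237,0,0.05]]
  ]
}}

```text
t: 18.88
tool_pos: [0.4963, -0.1822, 0.3202]
ee_rot: [-0.412, 0.754, 0.244, 0.45]
contact_force: [0.2, 0.5, -1.7]
gripper_width: 0.0573
finger_force: 24.9
```

Emit:
{"op": "send_rows", "data": {
  "targets": [
    [[0.02,0,0.011,0,0.05],[0.05,0,0.027,0,0.05],[0.07,0,0.038,0,0.05],[0.078,0,0.042,0,0.05],[0.078,0,0.042,0,0.05]]
  ]
}}

```text
t: 19.5
tool_pos: [0.4967, -0.1806, 0.2329]
ee_rot: [-0.413, 0.753, 0.244, 0.45]
contact_force: [-0.2, 0.4, -1.9]
gripper_width: 0.0573
finger_force: 24.9
```

```bash
cat > p5.py <<'E'
from plan import *
s,M=st();print(s['gripper_width'],s['finger_force'],s['contact_force'])
a,d=arm.get_image('top');b,e=arm.get_image('scene')
x=np.hstack([cv2.resize(a[140:270,270:440],(400,306)),cv2.resize(b[140:290,110:270],(400,375))[:306]])
cv2.imwrite('pics/p5.png',x)
for n in('hopper','bin'):print(n,[(np.round(x['position'],3).tolist(),round(x['p'],2)) for x in arm.landmark_of('scene',n)[:1]])
E
python3 p5.py
```

```text
19.5 q [-0.715  0.381 -0.06  -1.064 -1.481  0.459] tcp [ 0.4967 -0.1806  0.2329] grip [ 0.4878 -0.1944  0.2417] tilt 61.6
[[-0.254 -0.842  0.477]
 [-0.402  0.54   0.739]
 [-0.88  -0.004 -0.475]]
0.05729055232020181 24.857260011673805 [-0.20511264  0.40679667 -1.87851412]
hopper [([0.46, -0.24, 0.141], 0.79)]
bin [([0.458, -0.244, 0.001], 0.92)]
```

View pics/p5.png

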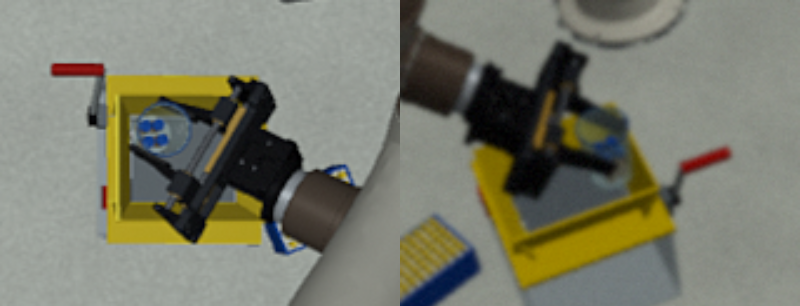

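Both views show the upright beaker, with its four caps, over the hopper at left-panel (160,130). The gripper's body clears the rim. Now I tip it.

Emit:
{"op": "send_rows", "data": {
  "targets": [
    [[0.002,0.006,-0.004,0.1,0.05],[0.004,0.013,-0.007,0.28,0.05],[0.004,0.013,-0.007,0.46,0.05],[0.004,0.013,-0.007,0.64,0.05],[0.004,0.013,-0.007,0.82,0.05],[0.004,0.013,-0.007,1.0,0.05],[0.004,0.013,-0.007,1.18,0.05],[0.004,0.013,-0.007,1.36,0.05]]
  ]
}}

```text
t: 20.7
tool_pos: [0.4817, -0.181, 0.2337]
ee_rot: [0.155, 0.845, 0.473, 0.197]
contact_force: [0.0, -0.3, -3.3]
gripper_width: 0.0575
finger_force: 24.8
```

Emit:
{"op": "send_rows", "data": {
  "targets": [
    [[0,0,0,0.16,0.05],[0,0,0,0.32,0.05],[0,0,0,0.48,0.05],[0,0,0,0.64,0.05],[0,0,0,0.8,0.05],[0,0,0,0.96,0.05],[0,0,0,1.12,0.05],[0,0,0,1.28,0.05]]
  ]
}}

```text
t: 21.7
tool_pos: [0.4816, -0.181, 0.2337]
ee_rot: [0.628, 0.586, 0.497, -0.125]
contact_force: [-0.4, 1.3, -2.0]
gripper_width: 0.0573
finger_force: 24.8
```

Emit:
{"op": "send_rows", "data": {
  "targets": [
    [[0,0,0,0.16,0.05],[0,0,0,0.32,0.05],[0,0,0,0.5,0.05],[0,0,0,0.5,0.05],[0,0,0,0.5,0.05],[0,0,0,0.5,0.05]]
  ]
}}

```text
t: 22.45
tool_pos: [0.4814, -0.1808, 0.233]
ee_rot: [0.752, 0.414, 0.451, -0.243]
contact_force: [-0.8, 0.3, -1.2]
gripper_width: 0.0575
finger_force: 24.8
```

```bash
sed -i 's/p5.png/p6.png/' p5.py; echo "
for c in('top','scene'):
  for k in(1,2):print(c,[(np.round(x['position'],3).tolist(),round(x['p'],2)) for x in arm.landmark_of(c,'vial%d_mid'%k)[:6]])" >> p5.py; python3 p5.py
```

```text
22.45 q [-0.733  0.367 -0.084 -1.058 -1.489 -2.662] tcp [ 0.4814 -0.1808  0.233 ] grip [ 0.4725 -0.1946  0.2419] tilt 61.6
[[ 0.25   0.842  0.478]
 [ 0.404 -0.539  0.739]
 [ 0.88   0.008 -0.475]]
0.05751400430311532 24.828272943019023 [-0.76288085  0.25980486 -1.1711548 ]
hopper [([0.458, -0.243, 0.141], 0.63)]
bin [([0.455, -0.244, 0.002], 0.9)]
top [([0.498, -0.152, 0.275], 0.75)]
top [([0.43, -0.244, 0.144], 0.46)]
scene [([0.499, -0.242, 0.144], 0.59)]
scene [([0.43, -0.251, 0.146], 0.63)]
```

View pics/p6.png

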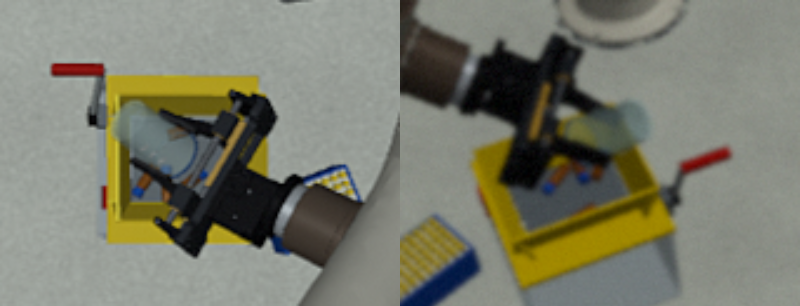

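Emit:
{"op": "send_rows", "data": {
  "targets": [
    [[0.02,0,-0.011,0,0.05],[0.05,0,-0.027,0,0.05],[0.07,0,-0.038,0,0.05],[0.075,0,-0.04,0,0.05]]
  ]
}}

```text
t: 23.35
tool_pos: [0.4814, -0.1802, 0.3193]
ee_rot: [0.752, 0.414, 0.451, -0.242]
contact_force: [-0.5, 0.5, -2.3]
gripper_width: 0.0575
finger_force: 24.8
```

```bash
cat > p7.py <<'E'
from h import *
s,M=st();print(s['contact_force'])
a,d=arm.get_image('top');b,e=arm.get_image('scene')
cv2.imwrite('pics/p7.png',np.hstack([cv2.resize(a[150:260,290:420],(400,338),interpolation=cv2.INTER_CUBIC),cv2.resize(b[150:270,120:260],(400,343),interpolation=cv2.INTER_CUBIC)[:338]]))
E
python3 p7.py
```

```text
23.35 q [-0.731  0.264  0.009 -1.053 -1.583 -2.832] tcp [ 0.4814 -0.1802  0.3193] grip [ 0.4724 -0.194   0.3282] tilt 61.6
[[ 0.249  0.842  0.479]
 [ 0.405 -0.54   0.738]
 [ 0.88   0.01  -0.476]]
[-0.49547323  0.46985118 -2.30880415]
```

View pics/p7.png

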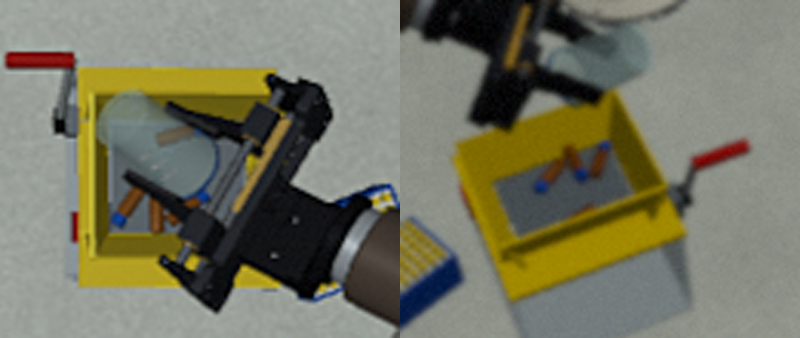

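```bash
cat > p8.py <<'E'
from plan import *
s,M=st();t=M[:,2];g=s['tool_pos']-t*G
P=np.array([.471,.277,0])
seq(s['joint_pos'],(s['tool_pos'],M),[('a',g+[0,.2,0],-1.4),('b',[.471,.24,.33],-2.8),('c',P+[0,0,.25],-3.146),('d',P+[0,0,.075],-3.146)])
arm.get_image('scene')
for n in('mat','clean_beaker'):print(n,[(np.round(x['position'],3).tolist(),round(x['p'],2)) for x in arm.landmark_of('scene',n)[:2]])
E
python3 p8.py
```

```text
23.45 q [-0.731  0.266  0.007 -1.053 -1.582 -2.832] tcp [ 0.4811 -0.1799  0.3178] grip [ 0.4722 -0.1937  0.3267] tilt 61.6
[[ 0.251  0.842  0.478]
 [ 0.403 -0.54   0.739]
 [ 0.88   0.007 -0.475]]
a  shift [ 0.081 -0.108  0.148] dtw -1.4 len 0.2 q [-0.38  0.05 -0.25 -1.13 -1.27 -1.55] W [ 0.4  -0.16  0.6 ]
b  shift [0.142 0.074 0.171] dtw -1.4 len 0.234 q [ 0.28 -0.06 -0.35 -1.14 -0.69 -0.48] W [0.35 0.1  0.61]
c  shift [0.059 0.001 0.065] dtw -0.346 len 0.088 q [ 0.28  0.07 -0.42 -1.39 -0.63  0.19] W [0.4  0.11 0.53]
d  shift [0.154 0.002 0.083] dtw 0.0 len 0.175 q [ 0.05  0.5  -0.58 -1.88 -0.85  1.05] W [0.47 0.02 0.28]
mat [([0.462, 0.343, -0.0], 0.7), ([0.644, 0.081, 0.001], 0.5)]
clean_beaker [([0.421, 0.405, 0.007], 0.85)]
```

Emit:
{"op": "send_rows", "data": {
  "targets": [
    [[0.005,-0.007,0.01,-0.12,0.05],[0.015,-0.02,0.028,-0.3,0.05],[0.028,-0.037,0.05,-0.48,0.05],[0.041,-0.054,0.074,-0.66,0.05],[0.054,-0.071,0.098,-0.84,0.05],[0.066,-0.088,0.12,-1.02,0.05],[0.075,-0.1,0.137,-1.2,0.05],[0.081,-0.108,0.148,-1.4,0.05]]
  ]
}}

```text
t: 24.6
tool_pos: [0.4807, 0.0215, 0.317]
ee_rot: [0.312, 0.8, 0.502, 0.102]
contact_force: [0.0, -0.8, -1.8]
gripper_width: 0.0572
finger_force: 24.8
```

Emit:
{"op": "send_rows", "data": {
  "targets": [
    [[0.018,0.009,0.021,-0.175,0.05],[0.036,0.018,0.043,-0.35,0.05],[0.054,0.028,0.064,-0.525,0.05],[0.071,0.037,0.086,-0.7,0.05],[0.089,0.046,0.107,-0.875,0.05],[0.107,0.055,0.128,-1.05,0.05],[0.125,0.065,0.15,-1.225,0.05],[0.142,0.074,0.171,-1.4,0.05]]
  ]
}}

```text
t: 25.6
tool_pos: [0.4809, 0.2554, 0.3212]
ee_rot: [-0.277, 0.814, 0.318, 0.401]
contact_force: [1.2, -0.5, -2.5]
gripper_width: 0.0573
finger_force: 24.8
```

Emit:
{"op": "send_rows", "data": {
  "targets": [
    [[0.02,0,0.022,-0.17,0.05],[0.045,0.001,0.05,-0.346,0.05],[0.059,0.001,0.065,-0.346,0.05],[0.059,0.001,0.065,-0.346,0.05]]
  ]
}}

```text
t: 26.1
tool_pos: [0.4797, 0.2916, 0.2397]
ee_rot: [-0.41, 0.756, 0.246, 0.447]
contact_force: [0.1, -0.9, -1.2]
gripper_width: 0.0574
finger_force: 24.8
```

```bash
cat > p9.py <<'E'
from plan import *
s,M=st();t=M[:,2];print(s['contact_force'],s['gripper_width'])
a=np.arctan2(M[2,1],M[2,0]);a=(a+np.pi/2)%np.pi-np.pi/2;print('a',a)
P=np.array([.471,.277,0])
seq(s['joint_pos'],(s['tool_pos'],M),[('d',P+[0,0,.077],a),('e',P+[0,0,.0656],a)])
a,d=arm.get_image('top');b,e=arm.get_image('scene')
cv2.imwrite('pics/p9.png',np.hstack([cv2.resize(a[150:260,110:240],(400,338),interpolation=cv2.INTER_CUBIC),cv2.resize(b[100:230,240:400],(400,325),interpolation=cv2.INTER_CUBIC)[[*range(325)]+[324]*13]]))
print([(np.round(x['position'],3).tolist(),round(x['p'],2)) for x in arm.landmark_of('scene','beaker')[:3]])
E
python3 p9.py
```

```text
26.1 q [ 0.282  0.073 -0.418 -1.38  -0.628  0.155] tcp [0.4797 0.2916 0.2397] grip [0.4709 0.2778 0.2487] tilt 61.3
[[-0.265 -0.84   0.474]
 [-0.4    0.543  0.738]
 [-0.877  0.006 -0.48 ]]
[ 0.13083251 -0.85790314 -1.23658896] 0.0574287552701453
a -0.00694791495277336
d  shift [ 0.151 -0.002  0.082] dtw -0.007 len 0.172 q [ 0.05  0.49 -0.57 -1.87 -0.84  1.02] W [0.47 0.02 0.29]
e  shift [0.01  0.    0.005] dtw 0.0 len 0.011 q [ 0.04  0.53 -0.58 -1.89 -0.86  1.07] W [0.47 0.02 0.27]
[([0.471, 0.277, 0.192], 0.81)]
```

View pics/p9.png

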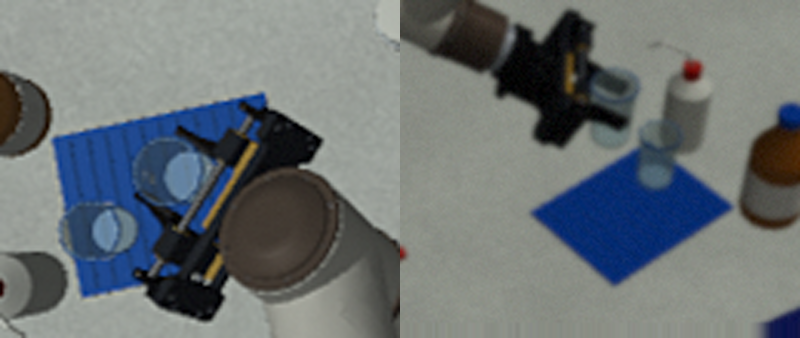

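Emit:
{"op": "send_rows", "data": {
  "targets": [
    [[0.03,0,0.016,0,0.05],[0.07,-0.001,0.038,0,0.05],[0.11,-0.001,0.06,0,0.05],[0.14,-0.002,0.076,0,0.05],[0.153,-0.002,0.083,0,0.05],[0.153,-0.002,0.083,0,0.05]]
  ]
}}

```text
t: 27.0
tool_pos: [0.4834, 0.2904, 0.0686]
ee_rot: [-0.41, 0.755, 0.245, 0.449]
contact_force: [0.7, -0.4, -1.9]
gripper_width: 0.0579
finger_force: 24.8
```

Emit:
{"op": "send_rows", "data": {
  "targets": [
    [[0.002,0,0.001,0,0.05],[0.004,0,0.002,0,0.05],[0.006,0,0.003,0,0.05],[0.006,0,0.003,0,0.05]]
  ]
}}

```text
t: 27.5
tool_pos: [0.4825, 0.291, 0.0628]
ee_rot: [-0.41, 0.754, 0.245, 0.45]
contact_force: [-0.1, -0.2, -1.5]
gripper_width: 0.0576
finger_force: 24.8
```

```bash
python3 -c "
from h import *
s,M=st();print(s['contact_force'])
arm.get_image('scene')
print([(np.round(x['position'],3).tolist(),round(x['p'],2)) for x in arm.landmark_of('scene','beaker')[:3]])"
```

```text
27.5 q [ 0.045  0.514 -0.574 -1.884 -0.853  1.045] tcp [0.4825 0.291  0.0628] grip [0.4735 0.2772 0.0717] tilt 61.6
[[-0.258 -0.84   0.478]
 [-0.399  0.543  0.739]
 [-0.88   0.    -0.475]]
[-0.09089175 -0.19705226 -1.49332728]
[([0.47, 0.28, 0.012], 0.64), ([0.387, -0.441, -0.0], 0.36)]
```

Emit:
{"op": "send_rows", "data": {
  "targets": [
    [[0.002,0,0.001,0,0.05],[0.0035,0,0.002,0,0.05],[0.0045,0,0.0024,0,0.05],[0.0045,0,0.0024,0,0.05]]
  ]
}}

```text
t: 28.1
tool_pos: [0.4824, 0.2909, 0.0572]
ee_rot: [-0.41, 0.755, 0.245, 0.45]
contact_force: [-0.1, 0.3, -1.9]
gripper_width: 0.0576
finger_force: 24.8
```

Emit:
{"op": "send_rows", "data": {
  "targets": [
    [[0.001,0,0.0005,0,0.05],[0.001,0,0.0005,0,0.05]]
  ]
}}

```text
t: 28.35
tool_pos: [0.4827, 0.2911, 0.0569]
ee_rot: [-0.41, 0.754, 0.245, 0.45]
contact_force: [-0.4, -0.1, 1.6]
gripper_width: 0.0576
finger_force: 24.7
```

Emit:
{"op": "send_rows", "data": {
  "targets": [
    [[0,0,0,0,0.062],[0,0,0,0,0.07],[0,0,0,0,0.087],[0,0,0,0,0.087]]
  ]
}}

```text
t: 28.85
tool_pos: [0.4825, 0.2909, 0.0564]
ee_rot: [-0.41, 0.754, 0.245, 0.45]
contact_force: [-0.3, -0.6, -0.3]
gripper_width: 0.0816
finger_force: 0.0
```

Emit:
{"op": "send_rows", "data": {
  "targets": [
    [[0,0,-0.015,0,0.087],[0,0,-0.05,0,0.087],[0,0,-0.09,0,0.087],[-0.04,0,-0.13,0,0.087],[-0.09,0,-0.155,0,0.087],[-0.13,0,-0.175,0,0.087]]
  ]
}}

```text
t: 29.6
tool_pos: [0.432, 0.2124, 0.2571]
ee_rot: [-0.41, 0.754, 0.244, 0.451]
contact_force: [0.1, -0.2, -1.4]
gripper_width: 0.0869
finger_force: 0.0
```

```bash
cat > p10.py <<'E'
from h import *
s,M=st();print(s['contact_force'],s['gripper_width'])
for c in('top','scene'):
  arm.get_image(c)
  for n in('beaker','lever_grip','lever_pivot','hopper'):print(c,n,[(np.round(x['position'],3).tolist(),round(x['p'],2)) for x in arm.landmark_of(c,n)[:2]])
E
python3 p10.py
```

```text
29.6 q [ 0.099 -0.054 -0.504 -1.305 -0.792  0.167] tcp [0.432  0.2124 0.2571] grip [0.423  0.1986 0.2659] tilt 61.7
[[-0.256 -0.839  0.48 ]
 [-0.398  0.544  0.738]
 [-0.881 -0.002 -0.474]]
[ 0.11348037 -0.24432754 -1.43347889] 0.08694817553909047
top beaker [([0.473, 0.274, 0.005], 0.73), ([0.432, -0.25, 0.145], 0.63)]
top lever_grip [([0.565, -0.102, 0.232], 0.97), ([0.457, -0.237, -0.002], 0.4)]
top lever_pivot [([0.518, -0.096, 0.134], 0.68), ([0.416, -0.227, 0.142], 0.36)]
top hopper [([0.46, -0.246, 0.133], 0.8), ([0.561, -0.099, 0.232], 0.19)]
scene beaker [([0.477, 0.278, 0.003], 0.84), ([0.424, -0.213, 0.148], 0.45)]
scene lever_grip [([0.566, -0.102, 0.238], 0.82), ([0.556, 0.522, 0.002], 0.48)]
scene lever_pivot [([0.513, -0.097, 0.138], 0.94)]
scene hopper [([0.46, -0.24, 0.142], 0.75)]
```

```bash
cat > p11.py <<'E'
from plan import *
s,M=st();t=M[:,2];n0=np.cross(t,[0,1,0]);n0/=np.linalg.norm(n0);print('n0',n0.round(3))
piv=np.array([.517,-.099,.137])
def A(al,k):al=np.radians(al);return piv+.11*np.array([np.sin(al),0,np.cos(al)])+[0,.003,0]+k*n0-t*(G-.012)
q=seq(s['joint_pos'],(s['tool_pos'],M),[('v1',[.5,.1,.36],0),('v2',A(25,.08),0),('k40',A(25,.04),0),('k25',A(25,.025),0)]+[('al%d'%a,A(a,.025),0) for a in range(15,-46,-10)])
print(A(25,.04))
E
python3 p11.py
```

```text
30.1 q [ 0.097 -0.044 -0.507 -1.311 -0.793  0.175] tcp [0.4323 0.213  0.2522] grip [0.4234 0.1992 0.2612] tilt 61.5
[[-0.262 -0.839  0.476]
 [-0.399  0.544  0.738]
 [-0.879  0.003 -0.477]]
n0 [ 0.708 -0.     0.707]
v1  shift [-0.067 -0.118 -0.084] dtw 0.0 len 0.16 q [-0.12 -0.02 -0.23 -1.12 -1.07 -0.03] W [ 0.4  -0.05  0.64]
v2  shift [ 0.105 -0.208 -0.062] dtw 0 len 0.241 q [-0.46  0.37  0.09 -1.11 -1.34  0.19] W [ 0.55 -0.27  0.57]
k40  shift [ 0.032  0.024 -0.   ] dtw 0 len 0.04 q [-0.48  0.36  0.   -1.12 -1.33  0.28] W [ 0.53 -0.28  0.54]
k25  shift [0.012 0.009 0.   ] dtw 0 len 0.015 q [-0.49  0.36 -0.03 -1.13 -1.32  0.31] W [ 0.52 -0.28  0.53]
al15  shift [-0.001  0.015 -0.012] dtw 0 len 0.019 q [-0.51  0.34 -0.05 -1.12 -1.34  0.31] W [ 0.5  -0.28  0.54]
al5  shift [ 0.002  0.016 -0.011] dtw 0 len 0.019 q [-0.53  0.31 -0.08 -1.12 -1.35  0.33] W [ 0.49 -0.28  0.54]
al-5  shift [ 0.005  0.016 -0.009] dtw 0 len 0.019 q [-0.54  0.29 -0.12 -1.12 -1.36  0.34] W [ 0.47 -0.28  0.54]
al-15  shift [ 0.008  0.016 -0.007] dtw 0 len 0.019 q [-0.56  0.27 -0.15 -1.11 -1.37  0.37] W [ 0.45 -0.29  0.53]
al-25  shift [ 0.01   0.015 -0.005] dtw 0 len 0.019 q [-0.58  0.26 -0.19 -1.11 -1.37  0.4 ] W [ 0.44 -0.29  0.52]
al-35  shift [ 0.013  0.014 -0.003] dtw 0 len 0.019 q [-0.6   0.26 -0.23 -1.11 -1.37  0.44] W [ 0.43 -0.29  0.51]
al-45  shift [ 0.015  0.012 -0.001] dtw 0 len 0.019 q [-0.62  0.26 -0.26 -1.11 -1.37  0.48] W [ 0.41 -0.3   0.5 ]
[ 0.58860207 -0.10094779  0.26815325]
```

Emit:
{"op": "send_rows", "data": {
  "targets": [
    [[-0.02,-0.035,-0.025,0,0.03],[-0.044,-0.078,-0.055,0,0.0],[-0.067,-0.118,-0.084,0,0.0],[-0.05,-0.16,-0.096,0,0.0],[-0.027,-0.208,-0.11,0,0.0],[0,-0.26,-0.125,0,0.0],[0.026,-0.308,-0.139,0,0.0],[0.038,-0.326,-0.146,0,0.0]]
  ],
  "newtons": 10
}}

```text
t: 31.1
tool_pos: [0.6277, -0.0895, 0.2856]
ee_rot: [-0.408, 0.756, 0.247, 0.449]
contact_force: [-0.1, 1.4, -0.3]
gripper_width: 0.0148
finger_force: 0.0
```

Emit:
{"op": "send_rows", "data": {
  "targets": [
    [[0.01,0.007,0,0,0.0],[0.022,0.016,0,0,0.0],[0.032,0.024,0,0,0.0],[0.032,0.024,0,0,0.0]]
  ]
}}

```text
t: 31.6
tool_pos: [0.597, -0.0855, 0.2614]
ee_rot: [-0.41, 0.754, 0.246, 0.45]
contact_force: [0.4, -0.8, 0.7]
gripper_width: 0.001
finger_force: 0.0
```

```bash
cat > p12.py <<'E'
from plan import *
s,M=st();t=M[:,2];n0=np.cross(t,[0,1,0]);n0/=np.linalg.norm(n0)
print(s['contact_force'],s['gripper_width'])
piv=np.array([.517,-.099,.137]);B=piv+.11*np.array([np.sin(.436),0,np.cos(.436)])
v=s['tool_pos']-.012*t-B;print('k',v@n0,'y',v[1], 'A-B',v.round(4))
w,d=arm.get_image('wrist');b,e=arm.get_image('scene')
cv2.imwrite('pics/p12.png',np.hstack([cv2.resize(w,(400,300)),cv2.resize(b[150:270,150:310],(400,300),interpolation=cv2.INTER_CUBIC)]))
for c in('scene','wrist'):print(c,[(np.round(x['position'],3).tolist(),round(x['p'],2)) for x in arm.landmark_of(c,'lever_grip')[:2]])
E
python3 p12.py
```

```text
31.6 q [-0.48   0.36   0.004 -1.127 -1.326  0.275] tcp [ 0.597  -0.0855  0.2614] grip [ 0.5881 -0.0993  0.2703] tilt 61.6
[[-0.259 -0.84   0.477]
 [-0.398  0.543  0.739]
 [-0.88   0.002 -0.475]]
[ 0.44805297 -0.80553335  0.72314776] 0.0010281059137129522
k 0.0412263477055905 y 0.004620149754885491 A-B [0.0279 0.0046 0.0304]
scene [([0.567, -0.102, 0.236], 0.91)]
wrist [([0.562, -0.1, 0.238], 0.93)]
```

View pics/p12.png

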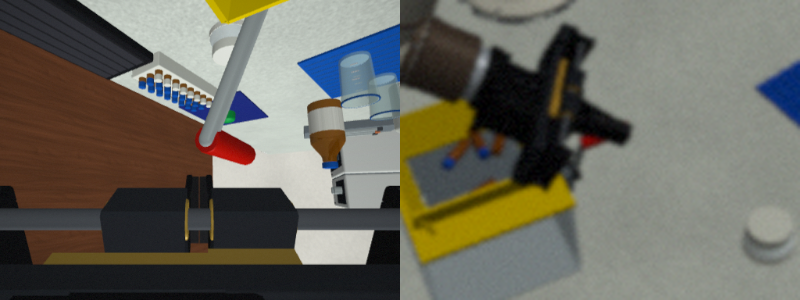

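Emit:
{"op": "send_rows", "data": {
  "targets": [
    [[0.004,0.003,0,0,0.0],[0.008,0.006,0,0,0.0],[0.011,0.008,0,0,0.0],[0.013,0.01,0,0,0.0],[0.013,0.01,0,0,0.0]]
  ]
}}

```text
t: 32.42
tool_pos: [0.5864, -0.0862, 0.2499]
ee_rot: [-0.41, 0.755, 0.245, 0.45]
contact_force: [-0.1, 0.1, -0.2]
gripper_width: 0.001
finger_force: 0.0
```

Emit:
{"op": "send_rows", "data": {
  "targets": [
    [[0.0016,0.0012,0,0,0.0],[0.003,0.0024,0,0,0.0],[0.003,0.0024,0,0,0.0]]
  ]
}}

```text
t: 32.8
tool_pos: [0.5841, -0.0861, 0.2478]
ee_rot: [-0.41, 0.754, 0.245, 0.45]
contact_force: [1.2, -0.6, 0.7]
gripper_width: 0.0009
finger_force: 0.7
```

Emit:
{"op": "send_rows", "data": {
  "targets": [
    [[0.0016,0.0012,0,0,0.0],[0.0032,0.0024,0,0,0.0],[0.0032,0.0024,0,0,0.0]]
  ]
}}

```text
t: 33.17
tool_pos: [0.5835, -0.0862, 0.2474]
ee_rot: [-0.41, 0.753, 0.243, 0.453]
contact_force: [5.5, 0.2, 6.5]
gripper_width: 0.0006
finger_force: 4.3
```

Emit:
{"op": "send_rows", "data": {
  "targets": [
    [[-0.0005,0.005,-0.004,0,0.0],[-0.001,0.01,-0.008,0,0.0],[-0.001,0.015,-0.012,0,0.0],[0,0.02,-0.016,0,0.0],[0.0005,0.026,-0.02,0,0.0],[0.001,0.031,-0.023,0,0.0]]
  ]
}}

```text
t: 33.92
tool_pos: [0.5463, -0.0853, 0.2587]
ee_rot: [-0.411, 0.752, 0.244, 0.454]
contact_force: [7.5, 3.6, 8.4]
gripper_width: 0.0006
finger_force: 5.4
```

```bash
cat > p13.py <<'E'
from h import *
s,M=st();print(s['contact_force'])
for c in('scene','top'):
  arm.get_image(c);print(c,[(np.round(x['position'],3).tolist(),round(x['p'],2)) for x in arm.landmark_of(c,'lever_grip')[:2]])
E
python3 p13.py
```

```text
33.92 q [-0.529  0.304 -0.095 -1.13  -1.347  0.343] tcp [ 0.5463 -0.0853  0.2587] grip [ 0.5373 -0.0991  0.2674] tilt 62.0
[[-0.251 -0.839  0.482]
 [-0.396  0.544  0.74 ]
 [-0.883 -0.005 -0.469]]
[7.45743302 3.56016962 8.37857492]
scene [([0.532, -0.099, 0.248], 0.62), ([0.461, 0.348, -0.001], 0.62)]
top [([0.53, -0.101, 0.24], 0.79), ([0.478, 0.28, 0.051], 0.7)]
```

Emit:
{"op": "send_rows", "data": {
  "targets": [
    [[0.0015,0.006,-0.003,0,0.0],[0.003,0.011,-0.006,0,0.0],[0.005,0.016,-0.009,0,0.0],[0.008,0.023,-0.012,0,0.0],[0.013,0.032,-0.016,0,0.0],[0.016,0.037,-0.018,0,0.0],[0.019,0.042,-0.02,0,0.0],[0.023,0.047,-0.021,0,0.0]]
  ]
}}

```text
t: 35.12
tool_pos: [0.4905, -0.0831, 0.252]
ee_rot: [-0.413, 0.75, 0.246, 0.456]
contact_force: [-0.4, 1.4, 26.1]
gripper_width: 0.0009
finger_force: 10.3
```

Emit:
{"op": "send_rows", "data": {
  "targets": [
    [[0.004,0.005,-0.001,0,0.0],[0.008,0.01,-0.002,0,0.0],[0.013,0.014,-0.003,0,0.0],[0.017,0.018,-0.003,0,0.0]]
  ]
}}

```text
t: 35.62
tool_pos: [0.4692, -0.0842, 0.2358]
ee_rot: [-0.412, 0.752, 0.244, 0.454]
contact_force: [1.5, -0.1, 15.5]
gripper_width: 0.0009
finger_force: 6.2
```

```bash
python3 p13.py
```

```text
35.62 q [-0.612  0.252 -0.247 -1.12  -1.374  0.47 ] tcp [ 0.4692 -0.0842  0.2358] grip [ 0.4602 -0.0981  0.2446] tilt 62.0
[[-0.249 -0.841  0.481]
 [-0.398  0.542  0.741]
 [-0.883 -0.007 -0.469]]
[ 1.54544308 -0.05199934 15.48971507]
scene [([0.452, -0.1, 0.225], 0.75)]
top [([0.45, -0.096, 0.222], 0.83)]
```

Emit:
{"op": "send_rows", "data": {
  "targets": [
    [[0.003,0.0025,0,0,0.0],[0.006,0.005,0,0,0.0],[0.009,0.0075,-0.001,0,0.0],[0.012,0.01,-0.001,0,0.0],[0.012,0.01,-0.001,0,0.0]]
  ]
}}

```text
t: 36.45
tool_pos: [0.4598, -0.0844, 0.2273]
ee_rot: [-0.411, 0.751, 0.243, 0.456]
contact_force: [7.6, 1.3, 19.1]
gripper_width: 0.0007
finger_force: 9.4
```

```bash
python3 p13.py
```

```text
36.45 q [-0.628  0.256 -0.272 -1.124 -1.371  0.506] tcp [ 0.4598 -0.0844  0.2273] grip [ 0.4507 -0.0983  0.236 ] tilt 62.2
[[-0.246 -0.839  0.485]
 [-0.396  0.543  0.74 ]
 [-0.885 -0.01  -0.466]]
[ 7.58064811  1.26604663 19.06241854]
scene [([0.441, -0.099, 0.218], 0.57), ([0.642, 0.083, 0.001], 0.21)]
top [([0.443, -0.099, 0.213], 0.82)]
```

Emit:
{"op": "send_rows", "data": {
  "targets": [
    [[0.002,0.0016,0,0,0.0],[0.003,0.0024,0,0,0.0],[0.003,0.0024,0,0,0.0]]
  ]
}}

```text
t: 37.02
tool_pos: [0.4594, -0.0844, 0.227]
ee_rot: [-0.411, 0.75, 0.242, 0.458]
contact_force: [11.4, 1.8, 25.4]
gripper_width: 0.0003
finger_force: 12.8
```

```bash
cat > p14.py <<'E'
from h import *
s,M=st();print(s['contact_force'])
a,d=arm.get_image('scene');b,e=arm.get_image('top')
cv2.imwrite('pics/p14.png',np.hstack([cv2.resize(b[150:260,280:410],(400,338),interpolation=cv2.INTER_CUBIC),cv2.resize(a[150:290,120:280],(400,350),interpolation=cv2.INTER_CUBIC)[:338]]))
E
python3 p14.py
```

```text
37.02 q [-0.631  0.256 -0.275 -1.128 -1.371  0.515] tcp [ 0.4594 -0.0844  0.227 ] grip [ 0.4503 -0.0983  0.2356] tilt 62.4
[[-0.241 -0.839  0.488]
 [-0.395  0.544  0.74 ]
 [-0.886 -0.015 -0.463]]
[11.401268    1.76189872 25.40588619]
```

View pics/p14.png

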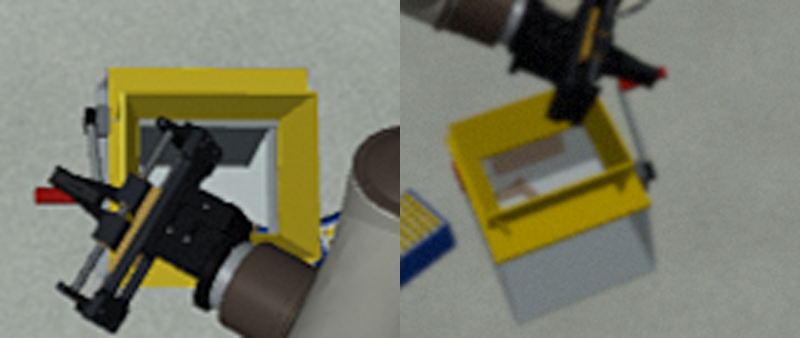

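Emit:
{"op": "send_rows", "data": {
  "targets": [
    [[-0.003,-0.0024,0,0,0.0],[-0.006,-0.005,0,0,0.0],[-0.009,-0.0075,0,0,0.0],[-0.012,-0.01,0.001,0,0.0],[-0.015,-0.0124,0.001,0,0.0],[-0.019,-0.017,0.002,0,0.0],[-0.024,-0.022,0.003,0,0.0],[-0.028,-0.026,0.003,0,0.0]]
  ]
}}

```text
t: 38.12
tool_pos: [0.4857, -0.0854, 0.2444]
ee_rot: [-0.411, 0.753, 0.244, 0.453]
contact_force: [6.9, 3.1, 4.4]
gripper_width: 0.0002
finger_force: 4.0
```

Emit:
{"op": "send_rows", "data": {
  "targets": [
    [[-0.004,-0.0044,0.001,0,0.0],[-0.008,-0.0094,0.002,0,0.0],[-0.011,-0.0145,0.003,0,0.0],[-0.015,-0.0195,0.005,0,0.0],[-0.018,-0.025,0.007,0,0.0],[-0.021,-0.031,0.01,0,0.0],[-0.023,-0.0365,0.013,0,0.0],[-0.025,-0.042,0.016,0,0.0]]
  ]
}}

```text
t: 39.12
tool_pos: [0.5344, -0.0875, 0.2564]
ee_rot: [-0.41, 0.755, 0.243, 0.451]
contact_force: [4.9, 0.4, 0.6]
gripper_width: 0.0001
finger_force: 2.3
```

```bash
python3 p13.py
```

```text
39.12 q [-0.541  0.293 -0.115 -1.123 -1.35   0.351] tcp [ 0.5344 -0.0875  0.2564] grip [ 0.5254 -0.1013  0.2653] tilt 61.6
[[-0.257 -0.838  0.481]
 [-0.399  0.546  0.737]
 [-0.88  -0.003 -0.475]]
[4.86696517 0.35439234 0.64634409]
scene [([0.515, -0.099, 0.247], 0.61), ([0.472, 0.28, 0.003], 0.47)]
top [([0.515, -0.098, 0.244], 0.7)]
```

Emit:
{"op": "send_rows", "data": {
  "targets": [
    [[-0.001,-0.005,0.003,0,0.0],[-0.0023,-0.0105,0.0065,0,0.0],[-0.0035,-0.0155,0.01,0,0.0],[-0.0043,-0.0208,0.013,0,0.0],[-0.0044,-0.0255,0.0167,0,0.0],[-0.0043,-0.0305,0.0205,0,0.0],[-0.004,-0.0355,0.0243,0,0.0],[-0.0036,-0.039,0.027,0,0.0]]
  ]
}}

```text
t: 40.33
tool_pos: [0.5809, -0.0884, 0.2466]
ee_rot: [-0.41, 0.755, 0.242, 0.451]
contact_force: [4.9, -3.8, 3.6]
gripper_width: 0.0005
finger_force: 2.5
```

```bash
python3 p13.py
```

```text
40.33 q [-0.499  0.358 -0.04  -1.132 -1.318  0.326] tcp [ 0.5809 -0.0884  0.2466] grip [ 0.5719 -0.1022  0.2555] tilt 61.6
[[-0.257 -0.838  0.482]
 [-0.401  0.546  0.736]
 [-0.879 -0.004 -0.476]]
[ 4.90300214 -3.82836623  3.63379705]
scene [([0.562, -0.1, 0.242], 0.85)]
top [([0.559, -0.102, 0.235], 0.75)]
```

Emit:
{"op": "send_rows", "data": {
  "targets": [
    [[0.0004,-0.0025,0.002,0,0.0],[0.0008,-0.005,0.004,0,0.0],[0.0,-0.0056,0.004,0,0.0],[-0.0008,-0.0062,0.004,0,0.0],[-0.0016,-0.0068,0.004,0,0.0],[-0.0024,-0.0074,0.004,0,0.0]]
  ]
}}

```text
t: 41.28
tool_pos: [0.5866, -0.086, 0.2458]
ee_rot: [-0.411, 0.754, 0.246, 0.449]
contact_force: [0.4, 0.1, 0.8]
gripper_width: 0.0004
finger_force: 0.1
```

Emit:
{"op": "send_rows", "data": {
  "targets": [
    [[-0.0016,-0.0012,0,0,0.0],[-0.004,-0.003,0,0,0.0],[-0.0064,-0.0048,0,0,0.0],[-0.01,-0.0075,0,0,0.0]]
  ]
}}

```text
t: 41.78
tool_pos: [0.5966, -0.0866, 0.2552]
ee_rot: [-0.41, 0.754, 0.245, 0.45]
contact_force: [-0.3, -0.0, -0.3]
gripper_width: 0.0007
finger_force: 0.0
```

```bash
python3 p13.py
```

```text
41.77 q [-0.483  0.368 -0.002 -1.129 -1.322  0.289] tcp [ 0.5966 -0.0866  0.2552] grip [ 0.5877 -0.1004  0.2641] tilt 61.6
[[-0.259 -0.84   0.477]
 [-0.399  0.543  0.739]
 [-0.88   0.001 -0.475]]
[-0.33340243 -0.0074604  -0.27893206]
scene [([0.566, -0.1, 0.239], 0.93), ([0.473, 0.279, 0.006], 0.53)]
top [([0.564, -0.103, 0.232], 0.73)]
```

The lever is back at rest and contact ended at about 0.5 N. I'll back off and do a final check.

Emit:
{"op": "send_rows", "data": {
  "targets": [
    [[-0.03,-0.02,0,0,0.0],[-0.07,-0.03,-0.01,0,0.0],[-0.11,-0.03,-0.02,0,0.0],[-0.14,-0.03,-0.03,0,0.0],[-0.14,-0.03,-0.03,0,0.0]]
  ]
}}

```text
t: 42.6
tool_pos: [0.644, -0.069, 0.396]
ee_rot: [-0.412, 0.753, 0.243, 0.451]
contact_force: [0.1, -0.2, -0.3]
gripper_width: 0.0004
finger_force: 0.0
```

```bash
python3 - <<'E'
from h import *
s,M=st();print(s['contact_force'])
b,e=arm.get_image('top');a,d=arm.get_image('scene')
cv2.imwrite('pics/end.png',np.hstack([cv2.resize(b[130:270,80:440],(400,300),interpolation=cv2.INTER_CUBIC),cv2.resize(a[100:290,110:410],(400,300),interpolation=cv2.INTER_CUBIC)]))
for c in('top','scene'):
  for n in('beaker','clean_beaker','cap_tub','solvent_bottle','wash_bottle','tip_box','vial1_mid'):print(c,n,[(np.round(x['position'],3).tolist(),round(x['p'],2)) for x in arm.landmark_of(c,n)[:4]])
E
```

```text
42.6 q [-0.405  0.285  0.235 -1.078 -1.396 -0.031] tcp [ 0.644 -0.069  0.396] grip [ 0.635  -0.0829  0.4048] tilt 61.7
[[-0.253 -0.84   0.48 ]
 [-0.401  0.542  0.738]
 [-0.88  -0.006 -0.474]]
[ 0.09981782 -0.19596138 -0.2836341 ]
top beaker [([0.473, 0.278, 0.005], 0.57)]
top clean_beaker [([0.422, 0.406, 0.004], 0.56), ([0.469, 0.277, 0.009], 0.42)]
top cap_tub []
top solvent_bottle [([0.549, 0.521, -0.004], 0.74), ([0.474, 0.276, 0.006], 0.19)]
top wash_bottle [([0.361, 0.49, 0.003], 0.85)]
top tip_box [([0.383, -0.437, 0.001], 0.62)]
top vial1_mid []
scene beaker [([0.476, 0.282, 0.003], 0.77), ([0.568, -0.104, 0.238], 0.64), ([0.42, 0.403, 0.005], 0.42)]
scene clean_beaker [([0.42, 0.403, 0.004], 0.69)]
scene cap_tub [([0.645, 0.082, -0.001], 0.91)]
scene solvent_bottle [([0.549, 0.524, -0.0], 0.64)]
scene wash_bottle [([0.369, 0.491, -0.003], 0.79)]
scene tip_box [([0.385, -0.442, 0.0], 0.75)]
scene vial1_mid []
```

View pics/end.png

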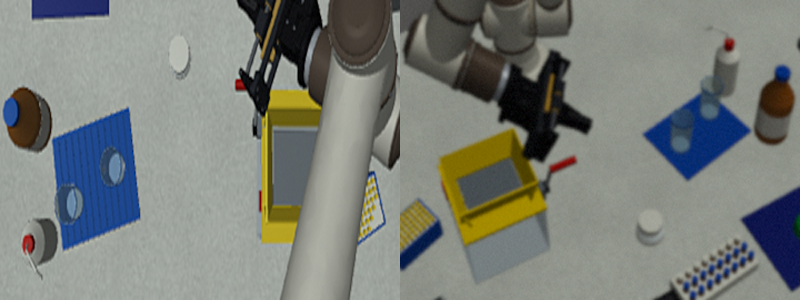

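The final picture shows the flap level and empty at right (490,185), and the lever back at rest at (560,165). The beaker stands upright on the mat's free half at (682,130), and the other things are where they were. Handing in.

```bash
python3 -c "
from rig import arm
print(arm.close_job())"
```

```text
the job is handed in; nothing more can be done
None
```

The job is done and handed in at about 43 s: all four vials went into the hopper and then through the trap flap, the empty beaker stands upright on the free half of the mat, and the lever was pulled to its stop and eased back to rest; nothing else was moved.

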